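Charge the mill jar with grinding tablets

ROBOT

A 6-joint arm with a two-finger parallel gripper is mounted at the origin on a cart in front of the work surface, level with it; the furniture and walls round the work are solid. World frame = base frame: x ahead of the robot, y to its left, z up, the work surface at z = 0. Lengths are in m, angles in rad, forces in N, time in s.
With the tool pointing down it reaches from about 0.25 to 0.775 m from the base axis. Payload 4 kg.
Tool frame: the origin (TCP) lies at the very end of the fingers, on their centre line; the grasp point (between the pads) lies 19 mm behind it (robot.hold_point_z is the distance from the TCP to the grasp point, in m); z points along the fingers, y is the line along which they close (so a half turn about z gives the same grasp; the last joint's range is limited). The gripper opens to 94 mm and grips with 3 to 60 N. Pads are 16 mm wide; open, the fingers measure 119 mm over their backs; the gripper's body (75 mm by 177 mm) begins 78 mm behind the grasp point.
Start: joints at [-1.25, 0.087, 1.371, -0, 1.684, -0.103], TCP at [0.226, -0.501, 0.206] pointing down, gripper open.
Joint ranges: [-3.1, 3.1], [-0.76, 2.03], [0.27, 2.55], [-1.08, 4.22], [0.17, 2.65], [-2.57, 2.57]. Speed limits (rad/s): [2.79, 2.79, 3.14, 3.14, 3.14, 3.14].

INTERFACE

Orientations are given as [roll, pitch, yaw] about the fixed x, y, z axes, in that order (R = Rz(yaw) Ry(pitch) Rx(roll)).
In Python, from bench import robot gives the robot as it stands.
- The arm moves only by the tool carry_out, never from a script. Its argument "steps" is a list of rows, each a list of 3 entries, a list of its own where there are three numbers: the shift along the tool's x, y, z in m, then the turn about the tool's z in units of 10 degrees (1.0 is 10 degrees), then the closure, from -1 (fully open) to 1 (shut). In form: [[[tx, ty, tz], roll, jaw], ...]. A call has 1 to 10 rows; each row is the pose to reach, as a shift and turn from the pose commanded when the call began, along the tool's axes at that moment; what a row does not reach only later rows make up. A row lasts 1/8 s, in which the tool goes at most 62.5 mm and 10.7 degrees, less where a joint would pass 70% of its speed; a pose out of reach is approached as far as the arm can. A call with a gripper value outside its range is refused whole. The fingers move at their own pace and stop on an object; the grip force is fixed at half the most. Time passes only in rows, so rows that repeat a pose let the fingers close. It gives the time, the measured TCP pose, the force, the opening and the grip force at its end, in the units of the state.
- robot.get_obs(): the state, without advancing time (a new reading comes with each control period).
- robot.snapshot(name): name is "scene" or "top" or "wrist"; returns a dict with "image" (400x640x3 uint8, red, green, blue), "z_map" (400x640 float32, m along the optical axis (not along the pixel's ray), 0 where there is no reading), "mtx" (3x3 intrinsics, pixels), "D" ([k1, k2, p1, p2, k3] as OpenCV has them; the pictures are not rectified), "R" (3x3) and "t" (3): a world point X has camera coordinates R X + t. Camera axes: x right, y down, z forward; pixel columns grow to the right and rows downward; lengths in m; the calibration is good to about 2 mm. A picture is of the moment at which its call begins.
- robot.close_job(): hands the job in; it is judged then, once.
The state is a dict: "time": time; "joint_positions": joint angles; "qvel": joint speeds; "joint_torque": joint torques, N m; "tool_pos": TCP position; "ee_rot": TCP orientation; "wrist_force": force on the tool from outside, world axes, zero at the start; "wrist_torque": the same for the moment, N m; "width": finger opening in m; "finger_force": force on a finger pad.
Only numpy, scipy, OpenCV 4.12 (cv2) and the standard library are available. Lean on these libraries where they do the work, as an engineer would, in place of code of your own. Each camera call takes 0.05 s, during which the arm holds its last target. There are 200 camera calls.

TASK

Charge the glass jar of the filling station: gather every white grinding tablet that lies loose on the bench into the steel scoop with the ones already there, then tip the scoop over the funnel so that they all drop through it into the jar, and put the scoop back down upright on the bench. When the jar is charged, slide the guard panel from its stand down into the slot in front of the jar until it is fully home. The funnel and jar are glass, so touch them gently if at all, and leave the tape roll and the stain jar alone.

Things in the scene. Friction and masses are not known exactly. Their poses are not given: they have to be found in the camera images.
- scoop: Steel scoop, 0.15 kg: trough 90 x 66 mm, walls and floor 3 mm, sides 30 mm high, back 36 mm, open front (spout) at its -x, black bar handle at its +x (x 45 to 117 mm, 18 mm wide in y, 18 mm high, middle 40 mm above the underside; grip from above). Origin: centre of the trough's underside, z up. Tablets slide off it at a slope of 25 to 40 degrees.
- scoop_spout (a point): Middle of the scoop's open front edge, on the floor's upper face: (-45, 0, 3) mm in the scoop's frame.
- scoop_handle (a point): Point to grip on the scoop's handle: (85, 0, 40) mm in the scoop's frame.
- station: Fixed filling station: grey base 250 x 150 x 10 mm, x = -155 to 95 mm. Origin on the bench under the jar's axis, z up. On it a fixed glass jar (60 mm wide, inside 54, top at 85 mm), a fixed glass funnel over it, an arm and 128 mm high post behind (x = 83), and in front at x = -130 mm two grooved posts, the guard slot. The glass takes at most 15 N.
- jar_bottom (a point): Centre of the jar's inner floor, 15 mm above the bench; the jar's mouth is 70 mm above this point and 54 mm wide.
- funnel_mouth (a point): Centre of the funnel's open mouth, level with its rim, 148 mm above the bench. The mouth is 132 mm across outside, 125 mm inside; the cone narrows over 58 mm to a neck 44 mm wide inside that ends in the jar's mouth.
- guard_slot (a point): Centre of the slot's bottom, 10 mm above the bench; axes as the station's, the slot runs along y. Grooves 9 mm wide (x), their backs 116 mm apart (y); posts' tops 77 mm above the bench, flared there by about 3 mm each side as a lead-in. The panel drops in from above.
- panel: Loose guard panel, aluminium, 6 mm thick (x), 110 mm wide (y), 87 mm high, 0.12 kg, with a black grip bar along its top, 14 mm thick (x), 60 mm long (y), 85 to 109 mm above the lower edge. Origin: middle of the lower edge, z up. Starts upright in the stand, 6 mm above the bench; either face may look forward.
- panel_stand: Fixed black parking stand in which the panel waits: base 50 x 130 mm, two cheeks 36 mm high with a 9 mm slot between them along its y. Origin under its centre.
- tape_roll: Bystander: a roll of tape lying flat, 104 mm across, 25 mm high. Origin at the centre of its underside.
- stain_jar: Bystander: a lidded staining jar, 56 mm across, 115 mm high. Origin at the centre of its underside.
- tablet1: One of the tablets that start loose on the bench (some of the six are absent). White ceramic grinding tablet, a short round cylinder 20 mm in diameter and 14 mm high with rounded edges, 12 g. Origin at the centre of one flat face (the underside as it starts), its z the cylinder axis; it may end up either way round or on its side.
- tablet2: One of the tablets that start loose on the bench (some of the six are absent). White ceramic grinding tablet, a short round cylinder 20 mm in diameter and 14 mm high with rounded edges, 12 g. Origin at the centre of one flat face (the underside as it starts), its z the cylinder axis; it may end up either way round or on its side.
- tablet3: One of the tablets that start loose on the bench (some of the six are absent). White ceramic grinding tablet, a short round cylinder 20 mm in diameter and 14 mm high with rounded edges, 12 g. Origin at the centre of one flat face (the underside as it starts), its z the cylinder axis; it may end up either way round or on its side.
- tablet4: One of the tablets that start loose on the bench (some of the six are absent). White ceramic grinding tablet, a short round cylinder 20 mm in diameter and 14 mm high with rounded edges, 12 g. Origin at the centre of one flat face (the underside as it starts), its z the cylinder axis; it may end up either way round or on its side.
- tablet5: One of the tablets that start loose on the bench (some of the six are absent). White ceramic grinding tablet, a short round cylinder 20 mm in diameter and 14 mm high with rounded edges, 12 g. Origin at the centre of one flat face (the underside as it starts), its z the cylinder axis; it may end up either way round or on its side.
- tablet6: One of the tablets that start loose on the bench (some of the six are absent). White ceramic grinding tablet, a short round cylinder 20 mm in diameter and 14 mm high with rounded edges, 12 g. Origin at the centre of one flat face (the underside as it starts), its z the cylinder axis; it may end up either way round or on its side.
- tablet7: One of the two tablets that start in the scoop. White ceramic grinding tablet, a short round cylinder 20 mm in diameter and 14 mm high with rounded edges, 12 g. Origin at the centre of one flat face (the underside as it starts), its z the cylinder axis; it may end up either way round or on its side.
- tablet8: One of the two tablets that start in the scoop. White ceramic grinding tablet, a short round cylinder 20 mm in diameter and 14 mm high with rounded edges, 12 g. Origin at the centre of one flat face (the underside as it starts), its z the cylinder axis; it may end up either way round or on its side.
- funnel: The fixed glass funnel itself; origin on its axis at the neck's lower end, 77 mm above the bench.
- jar: The fixed glass jar itself; origin at the centre of its underside, 10 mm above the bench.
Things that resemble listed ones, but are neither listed nor needed, are in the scene too. There is more than one size of the panel; the one meant has the size given above.

How it is judged:
By the outcome, as a careful person would: the job done as asked, in the order asked, and still so for the second after the job is handed in, with the robot touching nothing.
Of tablet1, tablet2, tablet3, tablet4, tablet5, tablet6 only 4 to 6 are there at a start; the rules pass over those that are not, and their reading is None.
At some moment in a run one of scoop, tablet1, tablet2, tablet3, tablet4, tablet5, tablet6 may be knocked a few centimetres aside while the robot is not near it.
It also fails if it takes over 210 s, if anything falls off the work surface, if the arm or the gripper's body presses on something with over 40 N, if the wrist force passes 120 N, or if a joint passes its speed limit or range.

## Working session

There is one attempt and no reset: what is moved stays moved. The work goes in short steps, Python scripts to look and compute and a tool call to move; the robot and the scene stay as the last step left them, time stands still between calls to the robot, and variables do not carry over. Pictures are saved under pics/ and viewed, at most 14 in all, crops included, and the job is handed in when it is done.

Besides the shell and the picture viewer there is one more tool, called as name(argument=value, ...) on one line, values as JSON. carry_out: Moves the arm, as the interface text tells. Its arguments: {"type":"object","properties":{"steps":{"type":"array","items":{"type":"array"}}},"required":["steps"]}

```bash
ls; mkdir -p pics
cat > h.py <<'E'
import numpy as np, cv2, pickle
from bench import robot
def snap(n, save=None):
    s=robot.snapshot(n)
    if save: cv2.imwrite('pics/'+save+'.png', s['image'][:,:,::-1])
    pickle.dump(s,open('/tmp/%s.pkl'%n,'wb'))
    return s
def load(n): return pickle.load(open('/tmp/%s.pkl'%n,'rb'))
def onplane(s,uv,z):
    uv=np.array(uv,float).reshape(-1,1,2)
    p=cv2.undistortPoints(uv,s['mtx'],s['D']).reshape(-1,2)
    d=np.c_[p,np.ones(len(p))]@s['R']; c=-s['R'].T@s['t']
    return c+d*((z-c[2])/d[:,2])[:,None]
def cloud(s):
    h,w=s['z_map'].shape
    u,v=np.meshgrid(np.arange(w),np.arange(h))
    p=cv2.undistortPoints(np.stack([u,v],-1).reshape(-1,1,2).astype(float),s['mtx'],s['D']).reshape(-1,2)
    z=s['z_map'].reshape(-1,1)
    X=(np.c_[p,np.ones(len(p))]*z-s['t'])@s['R']
    X[z[:,0]<=0]=np.nan
    return X.reshape(h,w,3)
def proj(s,X):
    return cv2.projectPoints(np.array(X,float).reshape(-1,3),cv2.Rodrigues(s['R'])[0],s['t'],s['mtx'],s['D'])[0].reshape(-1,2)
E
python3 - <<'E'
from h import *
np.set_printoptions(precision=3,suppress=True)
print(robot.get_obs())
for n in('top','scene'):
    s=snap(n,n+'0'); print(n,-s['R'].T@s['t'],s['R'],s['mtx'])
E
```

```text
pics
{'time': 0.0, 'joint_positions': array([-1.25 ,  0.088,  1.372,  0.   ,  1.684, -0.103]), 'qvel': array([-0.   ,  0.   ,  0.001,  0.   ,  0.002,  0.   ]), 'joint_torque': array([  0.002, -34.017, -30.243,   0.072,   0.033,  -0.   ]), 'tool_pos': array([ 0.226, -0.501,  0.204]), 'ee_rot': array([-3.139, -0.   ,  0.424]), 'wrist_force': array([-0.229, -0.566, -0.242]), 'wrist_torque': array([-0.031, -0.054,  0.016]), 'finger_force': 0.0, 'width': 0.0936712364493706}
top [0.347 0.018 2.002] [[ 0.024 -1.     0.004]
 [-0.996 -0.024 -0.082]
 [ 0.082 -0.002 -0.997]] [[515.668   0.    331.477]
 [  0.    515.668 204.269]
 [  0.      0.      1.   ]]
scene [-0.439  0.038  0.993] [[-0.04  -0.999 -0.007]
 [-0.683  0.032 -0.73 ]
 [ 0.729 -0.024 -0.684]] [[381.508   0.    313.037]
 [  0.    381.508 203.94 ]
 [  0.      0.      1.   ]]
```

View pics/top0.png

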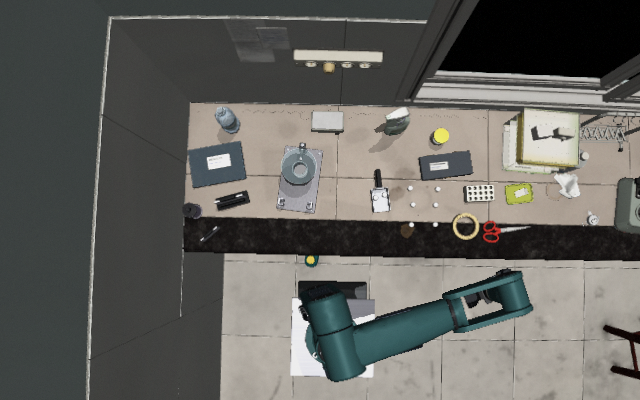

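View pics/scene0.png

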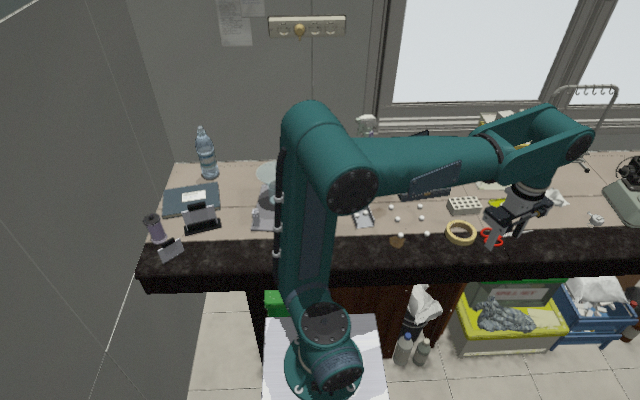

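Run:
```python
from h import *
np.set_printoptions(precision=3,suppress=True)
s=load('top'); im=s['image'][:,:,::-1]
cv2.imwrite('pics/topc.png',cv2.resize(im[120:250,180:480],None,fx=2.66,fy=2.66,interpolation=cv2.INTER_CUBIC))
X=cloud(s)
for uv in [(300,170),(315,210),(380,195),(410,205),(232,199),(210,235),(466,227),(350,250),(192,212)]: print(uv,X[uv[1],uv[0]])
g=s['image'].astype(int); m=((g.min(2)>185)&(g.max(2)-g.min(2)<30)).astype('uint8')
m[:110]=0;m[250:]=0;m[:,:180]=0;m[:,480:]=0
n,l,st,c=cv2.connectedComponentsWithStats(m)
for i in range(1,n):
    if st[i,4]>3: print(c[i],st[i,2:],onplane(s,c[i],.014)[0],X[int(round(c[i][1])),int(round(c[i][0]))])
```

```text
(300, 170) [0.643 0.141 0.005]
(315, 210) [0.488 0.078 0.008]
(380, 195) [ 0.552 -0.173  0.004]
(410, 205) [ 0.517 -0.292 -0.001]
(232, 199) [0.518 0.393 0.059]
(210, 235) [0.38  0.479 0.03 ]
(466, 227) [ 0.435 -0.513  0.003]
(350, 250) [ 0.336 -0.061  0.001]
(192, 212) [0.462 0.534 0.1  ]
[396.898 113.719] [ 22   9 128] [ 0.876 -0.235  0.014] [ 0.811 -0.205  0.254]
[327.28  119.763] [ 30  17 482] [0.844 0.039 0.014] [0.835 0.04  0.046]
[302.  144.5] [3 2 6] [0.743 0.136 0.014] [0.722 0.129 0.127]
[218.62  161.076] [ 24  15 276] [0.67  0.461 0.014] [0.67  0.459 0.017]
[316.  165.5] [1 6 6] [0.661 0.079 0.014] [0.639 0.075 0.142]
[438.806 165.854] [ 18   8 103] [ 0.672 -0.402  0.014] [ 0.668 -0.398  0.037]
[473.157 193.024] [ 13  16 127] [ 0.568 -0.538  0.014] [ 0.565 -0.53   0.042]
[410.133 187.533] [ 5  4 15] [ 0.584 -0.29   0.014] [ 0.582 -0.29   0.01 ]
[438.  188.5] [ 5  4 16] [ 0.583 -0.399  0.014] [ 0.584 -0.399  0.014]
[379.5 188. ] [4 1 4] [ 0.579 -0.17   0.014] [ 0.575 -0.169  0.043]
[379.973 200.856] [ 17  22 292] [ 0.529 -0.173  0.014] [ 0.529 -0.174  0.006]
[238.625 195.125] [6 3 8] [0.538 0.377 0.014] [0.531 0.362 0.09 ]
[279.077 200.   ] [ 5  6 13] [0.523 0.218 0.014] [0.517 0.212 0.077]
[215.857 201.429] [5 2 7] [0.511 0.465 0.014] [0.506 0.447 0.091]
[310.455 204.455] [ 3  6 11] [0.508 0.096 0.014] [0.507 0.097 0.052]
[412.857 203.929] [ 5  5 14] [ 0.52  -0.301  0.014] [ 0.52  -0.302  0.008]
[435.6 204.4] [ 4  4 15] [ 0.52  -0.39   0.014] [ 0.522 -0.392  0.013]
[411.385 224.385] [ 4  4 13] [ 0.44  -0.296  0.014] [ 0.442 -0.296  0.006]
[435.182 224.182] [ 4  4 11] [ 0.443 -0.389  0.014] [ 0.444 -0.388  0.015]
```

View pics/topc.png

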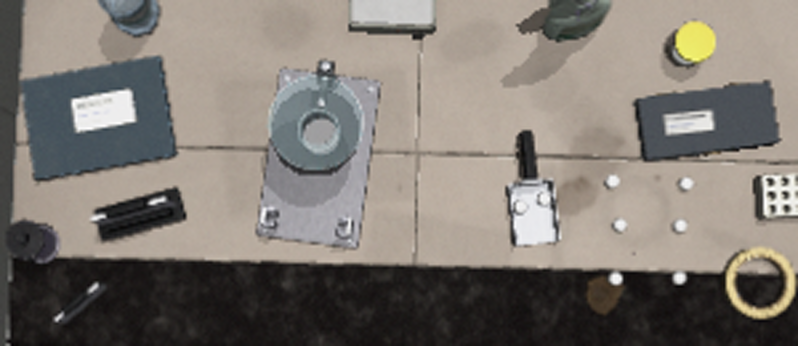

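```bash
cat >> h.py <<'E'
from scipy.spatial.transform import Rotation as Ro
def plan(*tg):
    """tg: (x,y,z[,yawdeg of tool x]) world targets -> shift rows from current pose"""
    o=robot.get_obs(); R=Ro.from_euler('xyz',o['ee_rot'])
    yaw=np.degrees(o['ee_rot'][2])
    print('t %.2f tcp'%o['time'],np.round(o['tool_pos'],4),'yaw %.1f tilt %.1f'%(yaw,np.degrees(np.arccos(-R.as_matrix()[2,2]))),'F',np.round(o['wrist_force'],1),'w %.4f f %.1f'%(o['width'],o['finger_force']),'q6 %.2f'%o['joint_positions'][5])
    for t in tg:
        d=R.inv().apply(np.array(t[:3])-o['tool_pos'])
        r=0 if len(t)<4 else ((t[3]-yaw+180)%360-180)
        print(t,'->',np.round(d,4).tolist(),'roll(10deg, sign for z-down tool):',round(-r/10,2),'dist',round(np.linalg.norm(d),3))
E
python3 -c "
from h import *
plan((.52,-.25,.38,0),(.52,-.25,.38,90))"
```

```text
t 0.10 tcp [ 0.226  -0.5009  0.2044] yaw 24.3 tilt 0.1 F [-0.5  0.4 -0.7] w 0.0939 f 0.0 q6 -0.10
(0.52, -0.25, 0.38, 0) -> [0.3712, -0.1081, -0.1753] roll(10deg, sign for z-down tool): 2.43 dist 0.424
(0.52, -0.25, 0.38, 90) -> [0.3712, -0.1081, -0.1753] roll(10deg, sign for z-down tool): -6.57 dist 0.424
```

carry_out(steps=[[[0.371,-0.108,-0.175],2.43,-1],[[0.371,-0.108,-0.175],2.43,-1],[[0.371,-0.108,-0.175],2.43,-1],[[0.371,-0.108,-0.175],2.43,-1],[[0.371,-0.108,-0.175],2.43,-1],[[0.371,-0.108,-0.175],2.43,-1],[[0.371,-0.108,-0.175],2.43,-1],[[0.371,-0.108,-0.175],2.43,-1],[[0.371,-0.108,-0.175],2.43,-1],[[0.371,-0.108,-0.175],2.43,-1]])

```text
time: 1.35
tool_pos: [0.5189, -0.2512, 0.3794]
ee_rot: [-3.141, 0.002, -0.002]
wrist_force: [-0.2, 0.8, -0.7]
width: 0.094
finger_force: 0.0
```

Run:
```python
from h import *
np.set_printoptions(precision=3,suppress=True)
plan((.52,-.25,.38,0))
s=snap('wrist','w1'); print(-s['R'].T@s['t'],s['R'])
```

```text
t 1.35 tcp [ 0.519 -0.251  0.379] yaw -0.1 tilt 0.1 F [-0.2  0.8 -0.7] w 0.0940 f 0.0 q6 1.02
(0.52, -0.25, 0.38, 0) -> [0.0011, -0.0012, -0.0006] roll(10deg, sign for z-down tool): -0.01 dist 0.002
[ 0.591 -0.251  0.559] [[-0.001 -1.    -0.001]
 [-0.969  0.001  0.248]
 [-0.248  0.001 -0.969]]
```

View pics/w1.png

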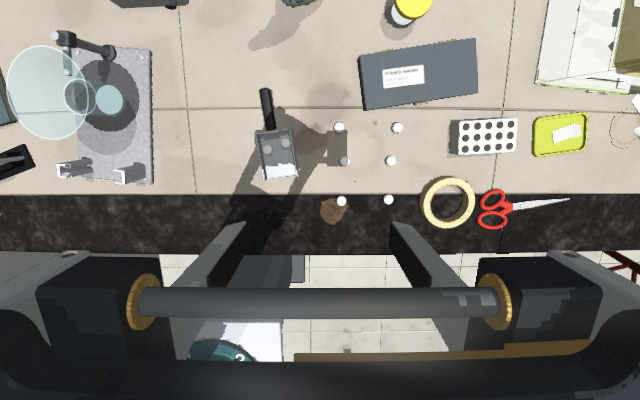

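carry_out(steps=[[[0,0.5,0],0,-1],[[0,0.5,0],0,-1],[[0,0.5,0],0,-1],[[0,0.5,0],0,-1],[[0,0.5,0],0,-1],[[0,0.5,0],0,-1],[[0,0.5,0],0,-1],[[0,0.5,0],0,-1]])

```text
time: 2.4
tool_pos: [0.4671, -0.6394, 0.3211]
ee_rot: [3.106, -0.026, -0.002]
wrist_force: [-0.1, -0.4, -0.1]
width: 0.0941
finger_force: 0.0
```

Run:
```python
from h import *
np.set_printoptions(precision=3,suppress=True)
plan((.52,-.35,.2,0)); print(robot.get_obs()['joint_positions'])
s=load('wrist'); X=cloud(s); im=s['image'].astype(int)
# scoop handle (dark) and tablets
for z,lo,hi in((.014,.008,.02),):
    m=((im.min(2)>200)&(X[...,2]<.03)&(X[...,0]<.62)&(X[...,1]<-.24)&(X[...,1]>-.42)&(X[...,0]>.4)).astype('uint8')
    n,l,st,c=cv2.connectedComponentsWithStats(m)
    for i in range(1,n):
        if st[i,4]>15: print(c[i],st[i,2:],onplane(s,c[i],.010)[0])
h=(X[...,2]>.035)&(X[...,2]<.06)&(abs(X[...,1]+.165)<.05)&(X[...,0]>.5)&(X[...,0]<.72)
P=X[h]; print('scoop high pts',len(P),P.min(0),P.max(0))
hd=h&(im.max(2)<60); P=X[hd];c=P.mean(0);print('handle',len(P),c,P.min(0),P.max(0)); w,v=np.linalg.eigh(np.cov((P-c)[:,:2].T)); print(v[:,1],np.sqrt(w)*3.46)
```

```text
t 2.40 tcp [ 0.467 -0.639  0.321] yaw -0.1 tilt 2.5 F [-0.1 -0.4 -0.1] w 0.0941 f 0.0 q6 0.56
(0.52, -0.35, 0.2, 0) -> [0.0492, -0.2936, 0.1121] roll(10deg, sign for z-down tool): -0.01 dist 0.318
[-1.013  0.728  0.276  0.004  2.094  0.562]
[338.951 126.148] [11  8 61] [ 0.586 -0.289  0.01 ]
[397.747 127.392] [10 10 79] [ 0.584 -0.399  0.01 ]
[391.405 160.5  ] [10 10 74] [ 0.522 -0.39   0.01 ]
[348.556 161.556] [ 4  8 18] [ 0.52  -0.308  0.01 ]
[388.242 199.113] [ 9  9 62] [ 0.445 -0.389  0.01 ]
[341.06  200.687] [ 9 10 67] [ 0.442 -0.295  0.01 ]
scoop high pts 557 [ 0.573 -0.194  0.035] [ 0.652 -0.137  0.052]
handle 295 [ 0.61  -0.163  0.048] [ 0.58  -0.174  0.036] [ 0.65  -0.151  0.051]
[-0.988 -0.154] [0.019 0.069]
```

carry_out(steps=[[[0.2,0.4,0],0,-1],[[0.2,0.4,0],0,-1],[[0.2,0.4,0],0,-1],[[0.2,0.4,0],0,-1]])

```text
time: 2.9
tool_pos: [0.4811, -0.708, 0.2445]
ee_rot: [3.065, -0.054, 0.002]
wrist_force: [0.1, -0.4, 1.0]
width: 0.0938
finger_force: 0.0
```

carry_out(steps=[[[0.0,-0.2,0],0,-1],[[0.0,-0.2,0],0,-1],[[0.0,-0.2,0],0,-1],[[0.0,-0.2,0],0,-1]])

```text
time: 3.4
tool_pos: [0.4815, -0.5039, 0.2302]
ee_rot: [3.066, -0.054, 0.005]
wrist_force: [-0.3, -0.8, 1.1]
width: 0.0937
finger_force: 0.0
```

carry_out(steps=[[[-0.3,-0.3,-0.15],0,-1],[[-0.3,-0.3,-0.15],0,-1],[[-0.3,-0.3,-0.15],0,-1],[[-0.3,-0.3,-0.15],0,-1],[[-0.3,-0.3,-0.15],0,-1],[[-0.3,-0.3,-0.15],0,-1],[[-0.3,-0.3,-0.15],0,-1],[[-0.4,-0.4,-0.15],0,-1],[[-0.4,-0.4,-0.15],0,-1]])

```text
time: 4.53
tool_pos: [0.1156, -0.1439, 0.3439]
ee_rot: [3.092, -0.032, 0.001]
wrist_force: [0.2, -0.9, -0.4]
width: 0.0941
finger_force: 0.0
```

Run:
```python
from h import *
np.set_printoptions(precision=3,suppress=True)
plan((.52,-.35,.2,0)); print(robot.get_obs()['joint_positions'],robot.get_obs()['ee_rot'])
```

```text
t 4.53 tcp [ 0.116 -0.144  0.344] yaw 0.1 tilt 3.4 F [ 0.2 -0.9 -0.4] w 0.0941 f 0.0 q6 0.35
(0.52, -0.35, 0.2, 0) -> [0.3994, 0.1985, 0.1669] roll(10deg, sign for z-down tool): 0.01 dist 0.476
[-1.235 -0.757  1.694  0.017  2.148  0.346] [ 3.092 -0.032  0.001]
```

carry_out(steps=[[[-0.08,-0.1,0],0,-1],[[-0.08,-0.1,0],0,-1]])

```text
time: 4.78
tool_pos: [0.0986, -0.1194, 0.3739]
ee_rot: [3.125, -0.003, -0.001]
wrist_force: [0.5, 0.1, -0.4]
width: 0.0938
finger_force: 0.0
```

Run:
```python
from h import *
plan((.586,-.289,.1,0)); print(robot.get_obs()['joint_positions'],robot.get_obs()['ee_rot'])
```

```text
t 4.78 tcp [ 0.0986 -0.1194  0.3739] yaw -0.0 tilt 1.0 F [ 0.5  0.1 -0.4] w 0.0938 f 0.0 q6 0.32
(0.586, -0.289, 0.1, 0) -> [0.4867, 0.1646, 0.2781] roll(10deg, sign for z-down tool): -0.0 dist 0.584
[-1.24820383 -0.75682062  1.62654019 -0.00332335  2.25502684  0.32126148] [ 3.12480378e+00 -2.91042462e-03 -7.66863380e-04]
```

carry_out(steps=[[[0.487,0.165,0.2],0,-0.2],[[0.487,0.165,0.2],0,-0.2],[[0.487,0.165,0.2],0,-0.2],[[0.487,0.165,0.2],0,-0.2],[[0.487,0.165,0.2],0,-0.2],[[0.487,0.165,0.2],0,-0.2],[[0.487,0.165,0.2],0,-0.2],[[0.487,0.165,0.2],0,-0.2],[[0.487,0.165,0.28],0,-0.2],[[0.487,0.165,0.28],0,-0.2]])

```text
time: 6.02
tool_pos: [0.5878, -0.2887, 0.0938]
ee_rot: [3.127, -0.001, 0.001]
wrist_force: [0.3, -0.1, 0.0]
width: 0.0565
finger_force: 0.0
```

```bash
cat >> h.py <<'E'
def tabs(s):
    im=s['image'].astype(int); X=cloud(s)
    m=((im.min(2)>195)&(X[...,2]<.03)&(X[...,0]<.64)&(X[...,1]<-.22)&(X[...,1]>-.45)&(X[...,0]>.38)).astype('uint8')
    n,l,st,c=cv2.connectedComponentsWithStats(m)
    for i in range(1,n):
        if st[i,4]>8 and max(st[i,2:4])<60: print(c[i].round(1),st[i,2:],onplane(s,c[i],.010)[0].round(4))
E
python3 - <<'E'
from h import *
plan((.586,-.289,.004,0)); print(robot.get_obs()['ee_rot'])
s=snap('wrist','w2'); tabs(s); s=snap('top'); tabs(s)
E
```

```text
t 6.03 tcp [ 0.5878 -0.2887  0.0938] yaw 0.0 tilt 0.8 F [ 0.3 -0.1  0. ] w 0.0565 f 0.0 q6 1.03
(0.586, -0.289, 0.004, 0) -> [-0.002, -0.001, 0.0898] roll(10deg, sign for z-down tool): 0.0 dist 0.09
[ 3.12728486e+00 -1.46584745e-03  8.17739334e-04]
[345.4 150.2] [ 37  13 284] [ 0.6364 -0.314   0.01  ]
[356.2 185.8] [  5  31 113] [ 0.6032 -0.325   0.01  ]
[318.2 203.3] [ 15  16 182] [ 0.5862 -0.2892  0.01  ]
[323.8 329.4] [ 17  16 219] [ 0.4438 -0.2955  0.01  ]
[412.8 204. ] [ 4  3 10] [ 0.5198 -0.3013  0.01  ]
[435.6 204.4] [ 4  4 13] [ 0.5205 -0.3908  0.01  ]
[435. 224.] [3 3 9] [ 0.4439 -0.3889  0.01  ]
```

View pics/w2.png

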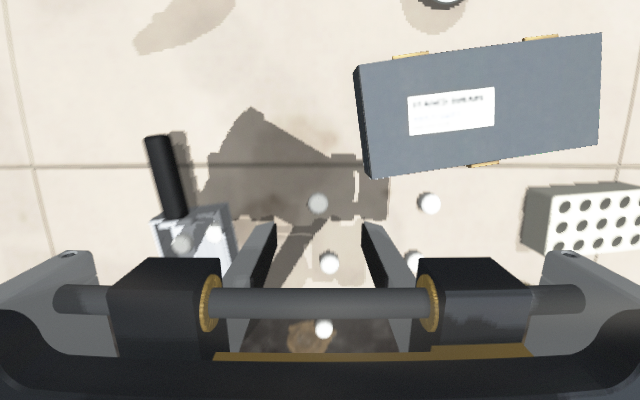

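carry_out(steps=[[[-0.002,0,0.07],0,-0.2],[[-0.002,0,0.089],0,-0.2],[[-0.002,0,0.089],0,1],[[-0.002,0,0.089],0,1],[[-0.002,0,0.089],0,1],[[-0.002,0,0.089],0,1],[[-0.002,0,0.089],0,1]])

```text
time: 7.0
tool_pos: [0.5856, -0.2911, 0.0096]
ee_rot: [3.125, -0.005, -0.001]
wrist_force: [-0.2, 1.0, 5.7]
width: 0.0167
finger_force: 30.0
```

Run:
```python
from h import *
np.set_printoptions(precision=3,suppress=True)
plan()
s=load('wrist'); X=cloud(s); im=s['image'].astype(int)
h=(X[...,2]>.04)&(X[...,2]<.06)&(abs(X[...,1]+.165)<.05)&(X[...,0]>.5)&(X[...,0]<.72)&(im.max(2)<70)
P=X[h];c=P.mean(0);print('handle',len(P),c,P.min(0),P.max(0)); w,v=np.linalg.eigh(np.cov((P-c)[:,:2].T)); print(v[:,1],np.sqrt(w)*3.46)
r=cv2.minAreaRect(P[:,:2].astype('f4')); print(r)
# tracker of scoop from first wrist pic: bright floor/walls
from h import *
t=load('top'); Xt=cloud(t); it=t['image'].astype(int)
m=(it.min(2)>185)&(abs(Xt[...,1]+.175)<.06)&(Xt[...,0]>.44)&(Xt[...,0]<.62)
v_,u_=np.nonzero(m); Q=onplane(t,np.c_[u_,v_],.01)[:,:2].astype('f4'); print(cv2.minAreaRect(Q))
```

```text
t 7.00 tcp [ 0.586 -0.291  0.01 ] yaw -0.0 tilt 1.0 F [-0.2  1.   5.7] w 0.0167 f 30.0 q6 1.03
handle 1781 [ 0.618 -0.166  0.048] [ 0.584 -0.176  0.04 ] [ 0.651 -0.153  0.051]
[-0.99 -0.14] [0.014 0.068]
((0.6171202659606934, -0.16458529233932495), (0.06893245875835419, 0.015374338254332542), 6.684999942779541)
((0.5351071357727051, -0.17576538026332855), (0.09038893133401871, 0.06346657872200012), 9.071770668029785)
```

carry_out(steps=[[[0,0,-0.03],0,1],[[0,0,-0.06],0,1],[[0,0,-0.06],0,1]])

```text
time: 7.38
tool_pos: [0.5863, -0.2908, 0.0709]
ee_rot: [3.123, -0.008, -0.001]
wrist_force: [1.2, -0.9, 0.1]
width: 0.0168
finger_force: 30.0
```

Run:
```python
from h import *
plan()
s=snap('wrist'); cv2.imwrite('pics/w3.png',cv2.resize(s['image'][180:340,220:420,::-1],None,fx=3,fy=3))
s=snap('top'); tabs(s)
```

```text
t 7.38 tcp [ 0.5863 -0.2908  0.0709] yaw -0.0 tilt 1.2 F [ 1.2 -0.9  0.1] w 0.0168 f 30.0 q6 1.03
[412.8 203.8] [ 4  4 11] [ 0.5206 -0.3013  0.01  ]
[435.6 204.4] [ 4  4 13] [ 0.5205 -0.3908  0.01  ]
[435. 224.] [3 3 9] [ 0.4439 -0.3889  0.01  ]
```

View pics/w3.png

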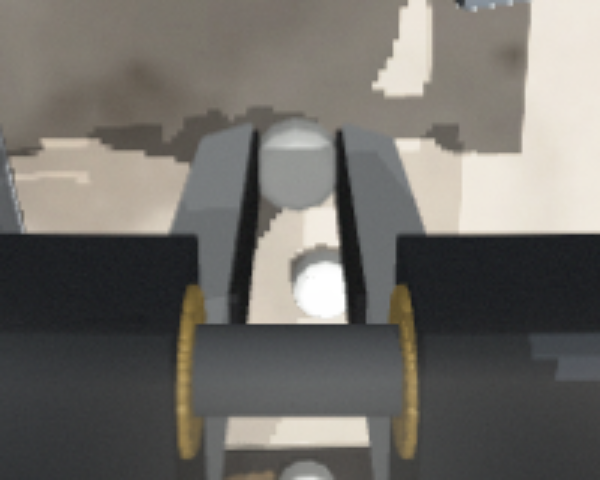

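carry_out(steps=[[[-0.029,-0.129,0.0],0,1],[[-0.029,-0.129,0.0],0,1],[[-0.029,-0.129,0.0],0,1],[[-0.029,-0.129,0.03],0,1],[[-0.029,-0.129,0.03],0,1],[[-0.029,-0.129,0.03],0,0.3],[[-0.029,-0.129,0.03],0,0.3],[[-0.029,-0.129,0.0],0,0.3]])

```text
time: 8.48
tool_pos: [0.5539, -0.1605, 0.0639]
ee_rot: [3.128, 0.002, -0.001]
wrist_force: [0.4, -0.0, 1.1]
width: 0.0326
finger_force: 0.0
```

Run:
```python
from h import *
plan((.5205,-.302,.06),(.5205,-.302,.003))
s=snap('wrist'); im=s['image'][:,:,::-1].copy()
sc=lambda x,y,z: np.array([.537,-.177,z])+x*np.array([.99,.14,0])+y*np.array([-.14,.99,0])
for x,y in((-.045,-.033),(-.045,.033),(.045,.033),(.045,-.033),(0.081,0)):
    u,v=proj(s,sc(x,y,.03))[0]; cv2.circle(im,(int(u),int(v)),2,(0,0,255),-1)
cv2.imwrite('pics/w4.png',cv2.resize(im[120:330,180:460],None,fx=2.5,fy=2.5))
s=snap('top'); tabs(s)
```

```text
t 8.47 tcp [ 0.5539 -0.1605  0.0639] yaw -0.1 tilt 0.8 F [ 0.4 -0.   1.1] w 0.0326 f 0.0 q6 1.20
(0.5205, -0.302, 0.06) -> [-0.0332, 0.1415, 0.0059] roll(10deg, sign for z-down tool): 0.0 dist 0.145
(0.5205, -0.302, 0.003) -> [-0.0331, 0.1407, 0.0629] roll(10deg, sign for z-down tool): 0.0 dist 0.158
[437.7 188.5] [ 4  4 14] [ 0.583  -0.3987  0.01  ]
[413.  204.2] [ 5  4 12] [ 0.5192 -0.302   0.01  ]
[435.6 204.4] [ 4  4 13] [ 0.5205 -0.3908  0.01  ]
[411.2 224.3] [ 4  4 12] [ 0.4406 -0.2961  0.01  ]
[435. 224.] [3 3 9] [ 0.4439 -0.3889  0.01  ]
```

View pics/w4.png

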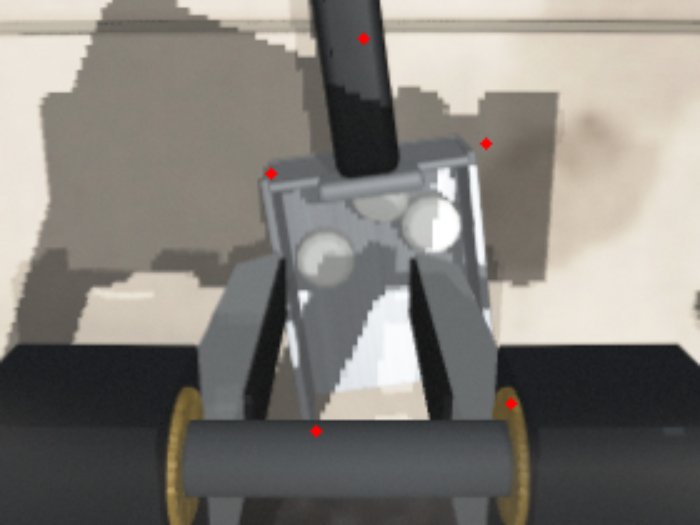

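carry_out(steps=[[[-0.033,0.141,0.0],0,-0.1],[[-0.033,0.141,0.0],0,-0.1],[[-0.033,0.141,0.02],0,-0.1],[[-0.033,0.141,0.062],0,-0.1],[[-0.033,0.141,0.062],0,-0.1],[[-0.033,0.141,0.062],0,1],[[-0.033,0.141,0.062],0,1],[[-0.033,0.141,0.062],0,1],[[-0.033,0.141,0.062],0,1],[[-0.033,0.141,0.0],0,1]])

```text
time: 9.82
tool_pos: [0.5184, -0.2988, 0.0618]
ee_rot: [3.135, 0.009, -0.001]
wrist_force: [-0.1, -0.9, -0.2]
width: 0.0182
finger_force: 30.0
```

Run:
```python
from h import *
plan((.536,-.1815,.07),(.536,-.1815,.038))
s=snap('top'); tabs(s)
```

```text
t 9.82 tcp [ 0.5184 -0.2988  0.0618] yaw -0.0 tilt 0.7 F [-0.1 -0.9 -0.2] w 0.0182 f 30.0 q6 0.96
(0.536, -0.1815, 0.07) -> [0.0174, -0.1173, -0.0092] roll(10deg, sign for z-down tool): 0.0 dist 0.119
(0.536, -0.1815, 0.038) -> [0.0177, -0.1175, 0.0228] roll(10deg, sign for z-down tool): 0.0 dist 0.121
[411.2 224.3] [ 4  4 12] [ 0.4406 -0.2961  0.01  ]
```

carry_out(steps=[[[0.0175,-0.117,-0.008],0,1],[[0.0175,-0.117,-0.008],0,1],[[0.0175,-0.117,0.022],0,1],[[0.0175,-0.117,0.022],0,1],[[0.0175,-0.117,0.022],0,0.35],[[0.0175,-0.117,0.022],0,0.35],[[0.0175,-0.117,-0.01],0,0.35],[[-0.03,-0.06,-0.01],0,-0.1],[[-0.078,-0.003,-0.01],0,-0.1],[[-0.078,-0.003,0.0],0,-0.1]])

```text
time: 11.12
tool_pos: [0.4434, -0.3022, 0.0696]
ee_rot: [3.123, -0.005, -0.005]
wrist_force: [-0.1, -0.1, 0.4]
width: 0.0508
finger_force: 0.0
```

Run:
```python
from h import *
plan((.441,-.2957,.003))
s=snap('wrist'); tabs(s)
s=snap('top'); tabs(s); cv2.imwrite('pics/t5.png',cv2.resize(s['image'][150:240,340:480,::-1],None,fx=5,fy=5,interpolation=cv2.INTER_CUBIC))
```

```text
t 11.12 tcp [ 0.4434 -0.3022  0.0696] yaw -0.3 tilt 1.1 F [-0.1 -0.1  0.4] w 0.0508 f 0.0 q6 0.88
(0.441, -0.2957, 0.003) -> [-0.0028, -0.0077, 0.0664] roll(10deg, sign for z-down tool): 0.0 dist 0.067
[359.5 184.9] [ 6 13 77] [ 0.4647 -0.3381  0.01  ]
[416.9 206.5] [ 21  21 340] [ 0.445  -0.3895  0.01  ]
[437.7 188.5] [ 4  4 14] [ 0.583  -0.3987  0.01  ]
```

View pics/t5.png

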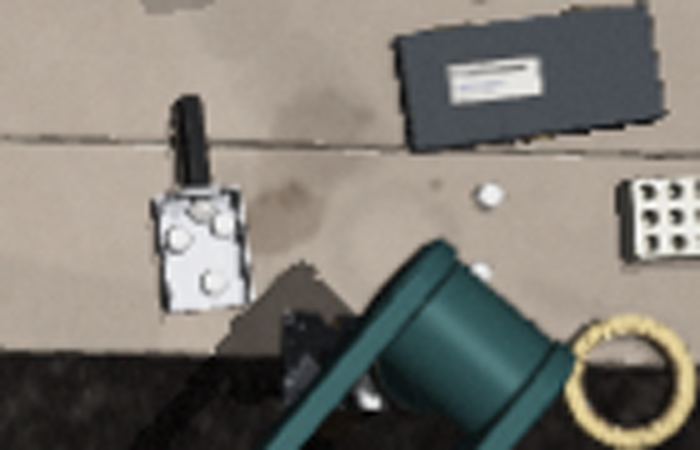

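carry_out(steps=[[[0,0,0.03],0,-0.1],[[0,0,0.03],0,-0.1]])

```text
time: 11.48
tool_pos: [0.4437, -0.2974, 0.0357]
ee_rot: [3.13, 0.001, -0.0]
wrist_force: [0.2, -0.4, -0.2]
width: 0.0517
finger_force: 0.0
```

Run:
```python
from h import *
plan((.441,-.2957,.003))
```

```text
t 11.47 tcp [ 0.4437 -0.2974  0.0357] yaw -0.0 tilt 0.7 F [ 0.2 -0.4 -0.2] w 0.0517 f 0.0 q6 0.88
(0.441, -0.2957, 0.003) -> [-0.0026, -0.0021, 0.0327] roll(10deg, sign for z-down tool): 0.0 dist 0.033
```

carry_out(steps=[[[-0.0025,-0.002,0.032],0,-0.1],[[-0.0025,-0.002,0.032],0,-0.1],[[-0.0025,-0.002,0.032],0,1],[[-0.0025,-0.002,0.032],0,1],[[-0.0025,-0.002,0.032],0,1],[[-0.0025,-0.002,0.032],0,1],[[-0.0025,-0.002,-0.03],0,1],[[0.05,-0.06,-0.034],0,1],[[0.103,-0.125,-0.034],0,1],[[0.103,-0.125,-0.034],0,1]])

```text
time: 12.72
tool_pos: [0.549, -0.1715, 0.0701]
ee_rot: [3.127, -0.003, 0.001]
wrist_force: [0.2, -1.0, -0.6]
width: 0.0181
finger_force: 30.0
```

Run:
```python
from h import *
plan((.547,-.172,.036),(.445,-.3893,.07))
```

```text
t 12.72 tcp [ 0.549  -0.1715  0.0701] yaw 0.0 tilt 0.9 F [ 0.2 -1.  -0.6] w 0.0181 f 30.0 q6 1.18
(0.547, -0.172, 0.036) -> [-0.0021, -0.0001, 0.0341] roll(10deg, sign for z-down tool): 0.0 dist 0.034
(0.445, -0.3893, 0.07) -> [-0.1041, 0.2176, 0.0031] roll(10deg, sign for z-down tool): 0.0 dist 0.241
```

carry_out(steps=[[[-0.002,0.0,0.033],0,1],[[-0.002,0.0,0.033],0,1],[[-0.002,0.0,0.033],0,0.38],[[-0.002,0.0,0.033],0,0.38],[[-0.002,0.0,0.0],0,0.38],[[-0.104,0.217,0.0],0,0.0],[[-0.104,0.217,0.0],0,-0.05],[[-0.104,0.217,0.0],0,-0.05],[[-0.104,0.217,0.02],0,-0.05],[[-0.104,0.217,0.04],0,-0.05]])

```text
time: 13.98
tool_pos: [0.4418, -0.3961, 0.0343]
ee_rot: [3.123, -0.005, -0.007]
wrist_force: [-0.2, -0.2, 0.4]
width: 0.0494
finger_force: 0.0
```

Run:
```python
from h import *
plan((.445,-.3893,.003),(.554,-.172,.07))
s=snap('wrist'); tabs(s)
```

```text
t 13.97 tcp [ 0.4418 -0.3961  0.0343] yaw -0.4 tilt 1.1 F [-0.2 -0.2  0.4] w 0.0494 f 0.0 q6 0.76
(0.445, -0.3893, 0.003) -> [0.003, -0.0074, 0.0311] roll(10deg, sign for z-down tool): 0.0 dist 0.032
(0.554, -0.172, 0.07) -> [0.1107, -0.2241, -0.0395] roll(10deg, sign for z-down tool): 0.0 dist 0.253
[319.8  12. ] [ 29  28 644] [ 0.5845 -0.3978  0.01  ]
[307.4 110.6] [ 28  28 603] [ 0.5227 -0.389   0.01  ]
```

carry_out(steps=[[[0.0,0.0,0.02],0,-0.05],[[0.0,0.0,0.032],0,-0.05],[[0.0,0.0,0.032],0,1],[[0.0,0.0,0.032],0,1],[[0.0,0.0,0.032],0,1],[[0.0,0.0,0.032],0,1],[[0.0,0.0,-0.035],0,1],[[0.109,-0.217,-0.035],0,1],[[0.109,-0.217,-0.035],0,1],[[0.109,-0.217,-0.035],0,1]])

```text
time: 15.28
tool_pos: [0.5283, -0.2217, 0.0648]
ee_rot: [3.126, -0.003, -0.002]
wrist_force: [0.5, -0.0, 0.0]
width: 0.0186
finger_force: 30.0
```

carry_out(steps=[[[0,0,0],0,1],[[0,0,0],0,1],[[0,0,0],0,1]])

```text
time: 15.65
tool_pos: [0.527, -0.2245, 0.0643]
ee_rot: [3.126, -0.002, -0.003]
wrist_force: [0.1, -0.5, -0.1]
width: 0.0183
finger_force: 30.0
```

Run:
```python
from h import *
plan((.552,-.172,.036),(.5227,-.3893,.07))
s=snap('top'); tabs(s)
```

```text
t 15.65 tcp [ 0.527  -0.2245  0.0643] yaw -0.2 tilt 0.9 F [ 0.1 -0.5 -0.1] w 0.0183 f 30.0 q6 1.08
(0.552, -0.172, 0.036) -> [0.0248, -0.053, 0.0276] roll(10deg, sign for z-down tool): 0.0 dist 0.065
(0.5227, -0.3893, 0.07) -> [-0.0039, 0.1649, -0.0031] roll(10deg, sign for z-down tool): 0.0 dist 0.165
[437.7 188.5] [ 4  4 14] [ 0.583  -0.3987  0.01  ]
[435.6 204.4] [ 4  4 13] [ 0.5205 -0.3908  0.01  ]
```

carry_out(steps=[[[0.025,-0.053,0],0,1],[[0.025,-0.053,0.027],0,1],[[0.025,-0.053,0.027],0,1],[[0.025,-0.053,0.027],0,0.38],[[0.025,-0.053,0.027],0,0.38],[[0.025,-0.053,-0.01],0,0.38],[[-0.004,0.165,0.0],0,0.0],[[-0.004,0.165,0.0],0,-0.05],[[-0.004,0.165,0.0],0,-0.05],[[-0.004,0.165,0.0],0,-0.05]])

```text
time: 16.95
tool_pos: [0.5225, -0.3922, 0.0679]
ee_rot: [3.125, -0.004, -0.004]
wrist_force: [0.2, -0.1, -0.5]
width: 0.0493
finger_force: 0.0
```

carry_out(steps=[[[0,0,0.03],0,-0.05],[[0,0,0.03],0,-0.05]])

```text
time: 17.2
tool_pos: [0.5216, -0.3883, 0.0346]
ee_rot: [3.13, 0.002, -0.002]
wrist_force: [0.3, -0.3, -0.4]
width: 0.0497
finger_force: 0.0
```

Run:
```python
from h import *
plan((.522,-.39,.003),(.55,-.172,.07))
s=snap('top'); cv2.imwrite('pics/t6.png',cv2.resize(s['image'][150:240,340:480,::-1],None,fx=5,fy=5,interpolation=cv2.INTER_CUBIC)); tabs(s)
s=snap('wrist'); tabs(s)
```

```text
t 17.20 tcp [ 0.5216 -0.3883  0.0346] yaw -0.1 tilt 0.7 F [ 0.3 -0.3 -0.4] w 0.0497 f 0.0 q6 0.85
(0.522, -0.39, 0.003) -> [0.0005, 0.0013, 0.0316] roll(10deg, sign for z-down tool): 0.0 dist 0.032
(0.55, -0.172, 0.07) -> [0.0278, -0.2159, -0.0379] roll(10deg, sign for z-down tool): 0.0 dist 0.221
[332.6 138.2] [ 26  26 534] [ 0.5846 -0.3984  0.01  ]
```

View pics/t6.png

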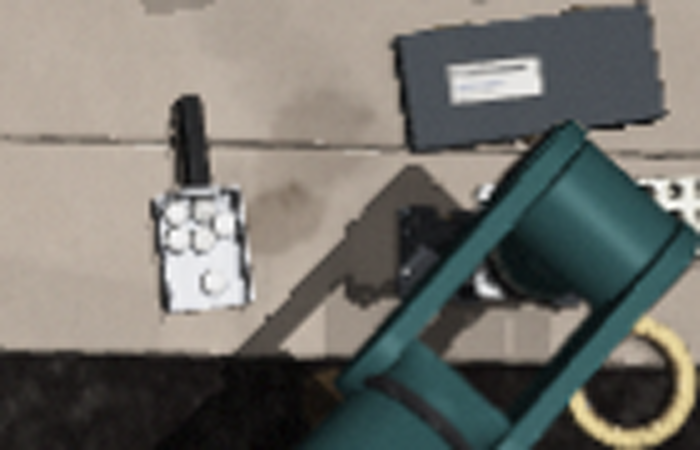

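carry_out(steps=[[[0.0,0.001,0.032],0,-0.05],[[0.0,0.001,0.032],0,-0.05],[[0.0,0.001,0.032],0,1],[[0.0,0.001,0.032],0,1],[[0.0,0.001,0.032],0,1],[[0.0,0.001,0.032],0,1],[[0.0,0.0,-0.035],0,1],[[0.01,-0.1,-0.035],0,1],[[0.02,-0.197,-0.035],0,1],[[0.02,-0.197,-0.035],0,1]])

```text
time: 18.55
tool_pos: [0.5426, -0.2001, 0.0694]
ee_rot: [3.126, -0.003, -0.002]
wrist_force: [0.0, -0.2, -0.2]
width: 0.0181
finger_force: 30.0
```

carry_out(steps=[[[0,0,0],0,1],[[0,0,0],0,1],[[0,0,0],0,1]])

```text
time: 18.92
tool_pos: [0.5424, -0.2032, 0.069]
ee_rot: [3.126, -0.002, -0.002]
wrist_force: [-0.4, -0.2, -0.5]
width: 0.0184
finger_force: 30.0
```

Run:
```python
from h import *
plan((.5415,-.1907,.036),(.584,-.3985,.07))
s=snap('top'); tabs(s)
```

```text
t 18.93 tcp [ 0.5424 -0.2032  0.069 ] yaw -0.1 tilt 0.9 F [-0.4 -0.2 -0.5] w 0.0184 f 30.0 q6 1.13
(0.5415, -0.1907, 0.036) -> [-0.0011, -0.013, 0.0328] roll(10deg, sign for z-down tool): 0.0 dist 0.035
(0.584, -0.3985, 0.07) -> [0.042, 0.1952, 0.0021] roll(10deg, sign for z-down tool): 0.0 dist 0.2
[437.7 188.5] [ 4  4 14] [ 0.583  -0.3987  0.01  ]
```

carry_out(steps=[[[-0.001,-0.013,0.032],0,1],[[-0.001,-0.013,0.032],0,1],[[-0.001,-0.013,0.032],0,0.4],[[-0.001,-0.013,0.032],0,0.4],[[-0.001,-0.013,0.0],0,0.4],[[0.042,0.195,0.0],0,0.0],[[0.042,0.195,0.0],0,-0.05],[[0.042,0.195,0.0],0,-0.05],[[0.042,0.195,0.0],0,-0.05],[[0.042,0.195,0.03],0,-0.05]])

```text
time: 20.23
tool_pos: [0.5866, -0.4023, 0.0463]
ee_rot: [3.12, -0.01, -0.004]
wrist_force: [0.4, 0.9, -0.3]
width: 0.0497
finger_force: 0.0
```

carry_out(steps=[[[0,0,0],0,-0.05],[[0,0,0],0,-0.05]])

```text
time: 20.48
tool_pos: [0.5849, -0.3973, 0.0432]
ee_rot: [3.126, -0.003, -0.0]
wrist_force: [-0.1, -0.6, -0.2]
width: 0.0493
finger_force: 0.0
```

Run:
```python
from h import *
plan((.584,-.3985,.003),(.519,-.1677,.07))
```

```text
t 20.48 tcp [ 0.5849 -0.3973  0.0432] yaw -0.0 tilt 0.9 F [-0.1 -0.6 -0.2] w 0.0493 f 0.0 q6 0.90
(0.584, -0.3985, 0.003) -> [-0.001, 0.0006, 0.0402] roll(10deg, sign for z-down tool): 0.0 dist 0.04
(0.519, -0.1677, 0.07) -> [-0.0659, -0.2291, -0.0306] roll(10deg, sign for z-down tool): 0.0 dist 0.24
```

carry_out(steps=[[[-0.001,0.001,0.04],0,-0.05],[[-0.001,0.001,0.04],0,-0.05],[[-0.001,0.001,0.04],0,1],[[-0.001,0.001,0.04],0,1],[[-0.001,0.001,0.04],0,1],[[-0.001,0.001,0.04],0,1],[[0.0,0.0,-0.03],0,1],[[-0.02,-0.08,-0.03],0,1],[[-0.045,-0.15,-0.03],0,1],[[-0.066,-0.21,-0.03],0,1]])

```text
time: 21.72
tool_pos: [0.5288, -0.2164, 0.0694]
ee_rot: [3.126, -0.003, -0.001]
wrist_force: [0.1, 0.6, -0.5]
width: 0.0187
finger_force: 30.0
```

carry_out(steps=[[[0,-0.015,0],0,1],[[0,-0.015,0],0,1],[[0,-0.015,0],0,1]])

```text
time: 22.1
tool_pos: [0.5302, -0.2046, 0.0692]
ee_rot: [3.125, -0.003, -0.002]
wrist_force: [0.3, 0.3, -0.6]
width: 0.0177
finger_force: 30.0
```

Run:
```python
from h import *
plan((.519,-.1677,.035),(.4,-.185,.07))
s=snap('wrist'); cv2.imwrite('pics/w7.png',cv2.resize(s['image'][60:320,160:480,::-1],None,fx=2.2,fy=2.2))
s=snap('top'); tabs(s)
```

```text
t 22.10 tcp [ 0.5302 -0.2046  0.0692] yaw -0.1 tilt 1.0 F [ 0.3  0.3 -0.6] w 0.0177 f 30.0 q6 1.11
(0.519, -0.1677, 0.035) -> [-0.0114, -0.0374, 0.0335] roll(10deg, sign for z-down tool): 0.0 dist 0.051
(0.4, -0.185, 0.07) -> [-0.1302, -0.0193, -0.0016] roll(10deg, sign for z-down tool): 0.0 dist 0.132
```

View pics/w7.png

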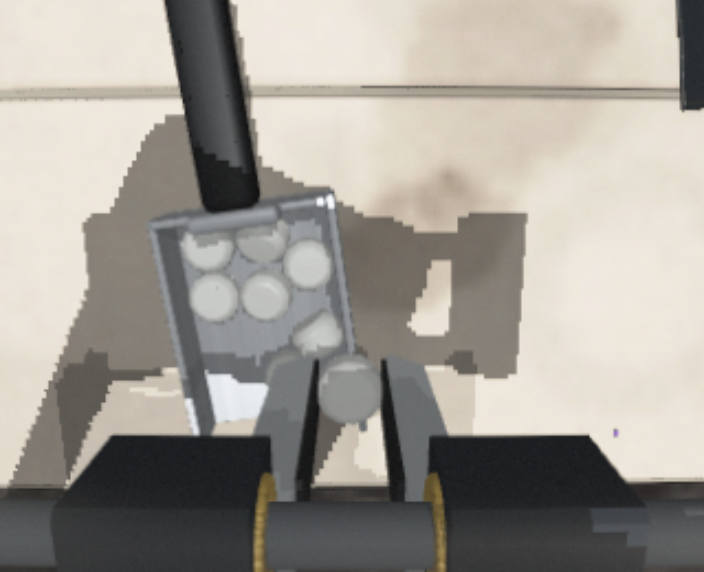

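carry_out(steps=[[[-0.011,-0.037,0.0],0,1],[[-0.011,-0.037,0.033],0,1],[[-0.011,-0.037,0.033],0,1],[[-0.011,-0.037,0.033],0,0.4],[[-0.011,-0.037,0.033],0,0.4],[[-0.011,-0.037,-0.02],0,0.2],[[0.04,-0.042,-0.03],-0.8,0.0],[[0.087,-0.044,-0.02],-0.8,0.0],[[0.087,-0.044,-0.02],-0.8,0.0],[[0.087,-0.044,-0.02],-0.8,0.0]])

```text
time: 23.45
tool_pos: [0.6159, -0.159, 0.0885]
ee_rot: [3.126, 0.0, 0.139]
wrist_force: [0.0, -0.3, 1.7]
width: 0.0467
finger_force: 0.0
```

Run:
```python
from h import *
s=snap('wrist'); X=cloud(s); im=s['image'].astype(int)
h=(X[...,2]>.042)&(X[...,2]<.056)&(abs(X[...,1]+.16)<.05)&(X[...,0]>.55)&(X[...,0]<.7)&(im.max(2)<80)
print(h.sum()); P=X[h].astype('f4'); print(cv2.minAreaRect(P[:,:2]),P[:,2].mean())
plan((.619,-.1616,.021,8))
s=snap('top'); tabs(s)
im=s['image']; cv2.imwrite('pics/t8.png',np.hstack([cv2.resize(im[175:215,360:400,::-1],None,fx=10,fy=10,interpolation=cv2.INTER_CUBIC),cv2.resize(load('wrist')['image'][100:300,160:360,::-1],None,fx=2,fy=2)]))
```

```text
1835Traceback (most recent call last):
  File "<stdin>", line 4, in <module>
cv2.error: OpenCV(4.12.0) /io/opencv/modules/imgproc/src/convhull.cpp:143: error: (-215:Assertion failed) total >= 0 && (depth == CV_32F || depth == CV_32S) in function 'convexHull'
```

Run:
```python
from h import *
s=load('wrist'); X=cloud(s); im=s['image'].astype(int)
h=(X[...,2]>.042)&(X[...,2]<.056)&(abs(X[...,1]+.16)<.05)&(X[...,0]>.55)&(X[...,0]<.7)&(im.max(2)<80)
P=X[h]; print(cv2.minAreaRect(np.ascontiguousarray(P[:,:2],dtype='f4')),P[:,2].mean(),P.min(0),P.max(0))
plan((.619,-.1616,.021,8))
s=snap('top'); tabs(s)
im=s['image']; cv2.imwrite('pics/t8.png',np.hstack([cv2.resize(im[175:215,360:400,::-1],None,fx=10,fy=10,interpolation=cv2.INTER_CUBIC),cv2.resize(load('wrist')['image'][150:350,160:360,::-1],None,fx=2,fy=2)]))
```

```text
((0.6160926818847656, -0.16189761459827423), (0.07251927256584167, 0.017493659630417824), 7.641332149505615) 0.04879679511777629 [ 0.57965188 -0.17489155  0.04201201] [ 0.65243334 -0.14876233  0.05174441]
t 23.50 tcp [ 0.6157 -0.1591  0.089 ] yaw 7.9 tilt 0.9 F [ 0.7 -0.   0.5] w 0.0472 f 0.0 q6 1.10
(0.619, -0.1616, 0.021, 8) -> [0.0029, 0.0019, 0.068] roll(10deg, sign for z-down tool): -0.01 dist 0.068
```

View pics/t8.png

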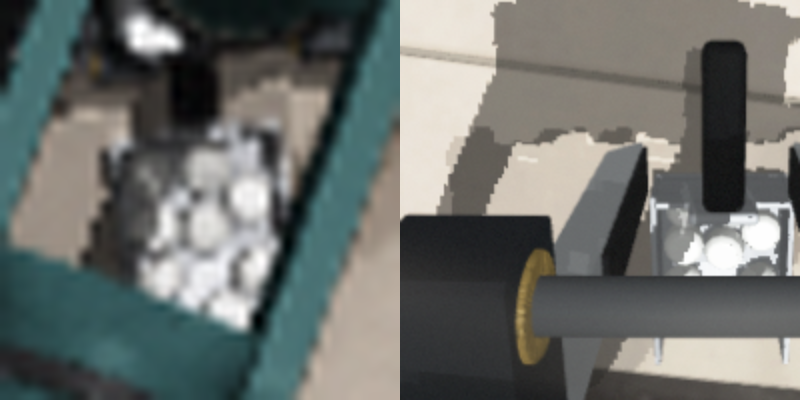

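carry_out(steps=[[[0.004,0.002,0.05],0,0.2],[[0.004,0.002,0.068],0,0.2],[[0.004,0.002,0.068],0,1],[[0.004,0.002,0.068],0,1],[[0.004,0.002,0.068],0,1],[[0.004,0.002,0.068],0,1],[[0.004,0.002,0.063],0,1],[[0.004,0.002,0.058],0,1],[[0.004,0.002,0.053],0,1],[[0.004,0.002,0.053],0,1]])

```text
time: 24.8
tool_pos: [0.6209, -0.1611, 0.0358]
ee_rot: [3.126, -0.001, 0.139]
wrist_force: [-0.3, -0.5, -2.1]
width: 0.018
finger_force: 30.0
```

carry_out(steps=[[[0,0,0],0.2,1],[[0,0,0],0.6,1],[[0,0,0],1.1,1],[[0,0,0],1.6,1],[[0,0,0],2.1,1],[[0,0,0],2.6,1],[[0,0,0],3.1,1],[[0,0,0],3.5,1],[[0,0,0],3.8,1],[[0,0,0],4.0,1]])

```text
time: 26.05
tool_pos: [0.6204, -0.161, 0.0349]
ee_rot: [3.13, -0.009, -0.561]
wrist_force: [-0.0, -0.0, -2.8]
width: 0.0178
finger_force: 30.0
```

Run:
```python
from h import *
plan((.62,-.1614,.035,-60))
```

```text
t 26.05 tcp [ 0.6204 -0.161   0.0349] yaw -32.2 tilt 0.9 F [-0.  -0.  -2.8] w 0.0178 f 30.0 q6 1.80
(0.62, -0.1614, 0.035, -60) -> [-0.0001, 0.0006, -0.0] roll(10deg, sign for z-down tool): 2.78 dist 0.001
```

carry_out(steps=[[[0,0,0],0.2,1],[[0,0,0],0.6,1],[[0,0,0],1.1,1],[[0,0,0],1.6,1],[[0,0,0],2.1,1],[[0,0,0],2.5,1],[[0,0,0],2.8,1],[[0,0,0.005],2.8,1],[[0,0,0.01],2.8,1],[[0,0,0.0145],2.8,1]])

```text
time: 27.3
tool_pos: [0.6212, -0.1618, 0.0218]
ee_rot: [3.137, -0.016, -1.048]
wrist_force: [-1.4, -1.5, 8.9]
width: 0.0178
finger_force: 30.0
```

carry_out(steps=[[[0,0,0.0005],0,1],[[0,0,0.0005],0,0.4],[[0,0,0.0005],0,0.4],[[0,0,-0.05],0,0.4],[[0,0,-0.11],0,0.4],[[0,0,-0.17],0,0.4],[[0,0,-0.23],0,0.4]])

```text
time: 28.18
tool_pos: [0.6199, -0.1574, 0.2524]
ee_rot: [3.136, -0.014, -1.048]
wrist_force: [1.2, -0.8, 0.3]
width: 0.0284
finger_force: 0.0
```

Run:
```python
from h import *
s=snap('wrist','w9'); X=cloud(s); im=s['image'].astype(int)
h=(X[...,2]>.042)&(X[...,2]<.056)&(abs(X[...,1]+.16)<.07)&(X[...,0]>.55)&(X[...,0]<.7)&(im.max(2)<80)
P=X[h]; print(cv2.minAreaRect(np.ascontiguousarray(P[:,:2],dtype='f4')),P[:,2].mean(),P.min(0),P.max(0))
plan((.10,-.173,.36),(.10,-.173,.36,10))
```

```text
((0.6179454326629639, -0.15508058667182922), (0.018186362460255623, 0.07162840664386749), 30.335193634033203) 0.048738393258599175 [ 0.59273259 -0.18863428  0.04331449] [ 0.64129574 -0.12096505  0.05160741]
t 28.23 tcp [ 0.6227 -0.1583  0.2632] yaw -60.0 tilt 1.6 F [1.1 0.5 6.2] w 0.0280 f 0.0 q6 2.29
(0.1, -0.173, 0.36) -> [-0.2458, 0.4596, -0.1058] roll(10deg, sign for z-down tool): 0.0 dist 0.532
(0.1, -0.173, 0.36, 10) -> [-0.2458, 0.4596, -0.1058] roll(10deg, sign for z-down tool): -7.0 dist 0.532
```

carry_out(steps=[[[0,0,-0.08],-1,0],[[-0.03,0.05,-0.1],-2,0],[[-0.06,0.1,-0.1],-3,0],[[-0.09,0.15,-0.1],-4,0],[[-0.11,0.2,-0.1],-5,0],[[-0.135,0.25,-0.1],-6,0],[[-0.16,0.3,-0.1],-7,0],[[-0.185,0.35,-0.1],-8,0],[[-0.215,0.4,-0.1],-9,0],[[-0.245,0.46,-0.1],-10,0]])

```text
time: 29.48
tool_pos: [0.1444, -0.1744, 0.3505]
ee_rot: [3.126, 0.007, 0.581]
wrist_force: [-0.4, -0.6, 0.1]
width: 0.0471
finger_force: 0.0
```

carry_out(steps=[[[0,0,0],-1,0],[[0,0,0],-2,0],[[0,0,0],-3,0],[[0,0,0],-4,0],[[0,0,0],-5,0],[[0,0,0],-6,0],[[0,0,0],-7,0],[[0,0,0],-8,0],[[0,0,0],-8,0]])

```text
time: 30.6
tool_pos: [0.1457, -0.1748, 0.3504]
ee_rot: [-3.138, 0.015, 1.971]
wrist_force: [0.2, 0.8, -0.2]
width: 0.0473
finger_force: 0.0
```

```bash
cat >> h.py <<'E'
def lean():
    o=robot.get_obs(); z=-Ro.from_euler('xyz',o['ee_rot']).as_matrix()[:,2]
    print('up lean %.1f deg az %.1f'%(np.degrees(np.arccos(z[2])),np.degrees(np.arctan2(z[1],z[0]))),'q',np.round(o['joint_positions'],3))
E
python3 - <<'E'
from h import *
plan((0,0,.4),(-.05,.087,.36)); lean()
E
```

```text
t 30.60 tcp [ 0.1457 -0.1748  0.3504] yaw 112.9 tilt 0.9 F [ 0.2  0.8 -0.2] w 0.0473 f 0.0 q6 -1.52
(0, 0, 0.4) -> [0.217, -0.0663, -0.0526] roll(10deg, sign for z-down tool): 0.0 dist 0.233
(-0.05, 0.087, 0.36) -> [0.3172, -0.0784, -0.014] roll(10deg, sign for z-down tool): 0.0 dist 0.327
up lean 0.9 deg az 99.5 q [-1.121 -0.619  1.624 -0.005  2.121 -1.523]
```

carry_out(steps=[[[0.3,-0.05,0],0,0],[[0.3,-0.05,0],0,0],[[0.3,-0.05,0],0,0],[[0.3,-0.05,0],0,0],[[0.3,-0.05,0],0,0]])

```text
time: 31.22
tool_pos: [0.1185, -0.0011, 0.4071]
ee_rot: [-3.101, 0.001, 1.967]
wrist_force: [0.8, 1.1, 0.4]
width: 0.047
finger_force: 0.0
```

Run:
```python
from h import *
plan((0,0,.4)); lean()
```

```text
t 31.23 tcp [ 0.1185 -0.0011  0.4071] yaw 112.7 tilt 2.3 F [0.8 1.1 0.4] w 0.0470 f 0.0 q6 -0.84
(0, 0, 0.4) -> [0.0468, -0.1085, 0.0115] roll(10deg, sign for z-down tool): 0.0 dist 0.119
up lean 2.3 deg az 23.6 q [-0.409 -0.757  1.551 -0.043  2.374 -0.836]
```

Run:
```python
from h import *
plan((.6205,-.1605,.15,120.3),(.6205,-.1605,.08,120.3))
```

```text
t 31.23 tcp [ 0.1185 -0.0011  0.4071] yaw 112.7 tilt 2.3 F [0.8 1.1 0.4] w 0.0470 f 0.0 q6 -0.84
(0.6205, -0.1605, 0.15, 120.3) -> [-0.3408, 0.4115, 0.2409] roll(10deg, sign for z-down tool): -0.76 dist 0.586
(0.6205, -0.1605, 0.08, 120.3) -> [-0.3408, 0.4144, 0.3108] roll(10deg, sign for z-down tool): -0.76 dist 0.62
```

carry_out(steps=[[[-0.34,0.411,0.22],-0.76,0.1],[[-0.34,0.411,0.22],-0.76,0.1],[[-0.34,0.411,0.22],-0.76,0.1],[[-0.34,0.411,0.22],-0.76,0.1],[[-0.34,0.411,0.22],-0.76,0.1],[[-0.34,0.411,0.22],-0.76,0.1],[[-0.34,0.411,0.22],-0.76,0.1],[[-0.34,0.411,0.22],-0.76,0.1],[[-0.34,0.411,0.24],-0.76,0.1],[[-0.34,0.411,0.26],-0.76,0.1]])

```text
time: 32.48
tool_pos: [0.6209, -0.159, 0.1261]
ee_rot: [-3.099, -0.008, 2.101]
wrist_force: [-0.2, -1.5, 0.6]
width: 0.0425
finger_force: 0.0
```

carry_out(steps=[[[0,0,0.03],0,0.1],[[0,0,0.03],0,0.1],[[0,0,0.03],0,0.1]])

```text
time: 32.85
tool_pos: [0.6186, -0.159, 0.1007]
ee_rot: [-3.102, -0.005, 2.104]
wrist_force: [0.3, -0.3, 0.5]
width: 0.0422
finger_force: 0.0
```

Run:
```python
from h import *
plan((.6205,-.1605,.0215,120.3)); lean()
s=snap('wrist'); X=cloud(s); im=s['image'].astype(int)
h=(X[...,2]>.042)&(X[...,2]<.056)&(abs(X[...,1]+.16)<.07)&(X[...,0]>.55)&(X[...,0]<.7)&(im.max(2)<80)
P=X[h]; print(len(P)); print(cv2.minAreaRect(np.ascontiguousarray(P[:,:2],dtype='f4')) if len(P) else 0)
```

```text
t 32.85 tcp [ 0.6186 -0.159   0.1007] yaw 120.5 tilt 2.3 F [ 0.3 -0.3  0.5] w 0.0422 f 0.0 q6 -0.86
(0.6205, -0.1605, 0.0215, 120.3) -> [-0.0027, 0.004, 0.0791] roll(10deg, sign for z-down tool): 0.02 dist 0.079
up lean 2.3 deg az 23.4 q [-0.325  0.347  1.27  -0.027  1.554 -0.857]
1668
((0.6175600290298462, -0.15458524227142334), (0.017856059595942497, 0.0704246386885643), 30.328123092651367)
```

carry_out(steps=[[[-0.0027,0.004,0.06],0,0.1],[[-0.0027,0.004,0.079],0,0.1],[[-0.0027,0.004,0.079],0,1],[[-0.0027,0.004,0.079],0,1],[[-0.0027,0.004,0.079],0,1],[[-0.0027,0.004,0.079],0,1],[[-0.0027,0.004,0.074],0,1],[[-0.0027,0.004,0.066],0,1],[[-0.0027,0.004,0.06],0,1],[[-0.0027,0.004,0.06],0,1]])

```text
time: 34.15
tool_pos: [0.6209, -0.1602, 0.0399]
ee_rot: [-3.101, -0.006, 2.105]
wrist_force: [-0.1, -0.8, -1.6]
width: 0.0179
finger_force: 30.0
```

carry_out(steps=[[[0.003,-0.002,0],0.2,1],[[0.01,-0.008,0],0.6,1],[[0.02,-0.016,0],1.1,1],[[0.032,-0.025,0],1.6,1],[[0.044,-0.034,0],2.1,1],[[0.056,-0.043,0],2.6,1],[[0.067,-0.052,0],3.1,1],[[0.076,-0.059,0],3.6,1],[[0.082,-0.064,0],4.1,1],[[0.085,-0.066,0],4.6,1]])

```text
time: 35.4
tool_pos: [0.5194, -0.1201, 0.0422]
ee_rot: [-3.107, 0.025, 1.298]
wrist_force: [-0.1, 0.2, -2.5]
width: 0.0179
finger_force: 30.0
```

carry_out(steps=[[[0,0,0],0.5,1],[[0,0,0],1.0,1],[[0,0,0],1.5,1],[[0,0,0],2.0,1],[[0,0,0],2.5,1],[[0,0,0],3.0,1],[[0,0,0],3.5,1],[[0,0,0],4.0,1],[[0,0,0],4.5,1],[[0,0,0],5.0,1]])

```text
time: 36.65
tool_pos: [0.5197, -0.1202, 0.0421]
ee_rot: [-3.139, 0.043, 0.425]
wrist_force: [-0.6, 0.3, -2.6]
width: 0.018
finger_force: 30.0
```

carry_out(steps=[[[0,0,0],0.5,1],[[0,0,0],1.0,1],[[0,0,0],1.5,1],[[0,0,0],2.0,1],[[0,0,0],2.5,1],[[0,0,0],3.0,1],[[0,0,0],3.5,1],[[0,0,0],4.0,1],[[0,0,0],4.5,1],[[0,0,0],5.0,1]])

```text
time: 37.9
tool_pos: [0.5197, -0.1201, 0.042]
ee_rot: [3.111, 0.03, -0.448]
wrist_force: [-0.8, -0.5, -2.8]
width: 0.018
finger_force: 30.0
```

Run:
```python
from h import *
plan((.52,-.12,.022,-60)); lean()
```

```text
t 37.90 tcp [ 0.5197 -0.1201  0.042 ] yaw -25.7 tilt 2.5 F [-0.8 -0.5 -2.8] w 0.0180 f 30.0 q6 1.71
(0.52, -0.12, 0.022, -60) -> [0.0009, -0.0008, 0.02] roll(10deg, sign for z-down tool): 3.43 dist 0.02
up lean 2.5 deg az 19.9 q [-0.316  0.169  1.613 -0.027  1.394  1.707]
```

carry_out(steps=[[[0,0,0],0.5,1],[[0,0,0],1.0,1],[[0,0,0],1.5,1],[[0,0,0],2.0,1],[[0,0,0],2.5,1],[[0,0,0],3.0,1],[[0,0,0],3.4,1],[[0,0,0.007],3.4,1],[[0,0,0.014],3.4,1],[[0,0,0.019],3.4,1]])

```text
time: 39.15
tool_pos: [0.5186, -0.1203, 0.0234]
ee_rot: [3.098, 0.009, -1.037]
wrist_force: [-7.5, 3.4, 12.6]
width: 0.0178
finger_force: 30.0
```

carry_out(steps=[[[0,0,0.002],0,1],[[0,0,0.002],0,0.4],[[0,0,0.002],0,0.4],[[0,0,-0.05],0,0.4],[[0,0,-0.11],0,0.4],[[0,0,-0.17],0,0.4],[[0,0,-0.23],0,0.4],[[0,0,-0.28],0,0.4],[[0,0,-0.28],0,0.4]])

```text
time: 40.28
tool_pos: [0.5327, -0.1171, 0.3091]
ee_rot: [3.108, -0.002, -1.037]
wrist_force: [-0.1, -0.3, -0.1]
width: 0.0282
finger_force: 0.0
```

```bash
cat >> h.py <<'E'
def handle(s,c,r=.08):
    X=cloud(s); im=s['image'].astype(int)
    h=(X[...,2]>.042)&(X[...,2]<.056)&(np.hypot(X[...,0]-c[0],X[...,1]-c[1])<r)&(im.max(2)<80)
    P=X[h]; print(len(P), cv2.minAreaRect(np.ascontiguousarray(P[:,:2],dtype='f4')) if len(P) else 0)
E
python3 - <<'E'
from h import *
plan((.4,-.6,.4),(.4,-.6,.4,120)); lean()
s=snap('wrist','w9'); handle(s,(.52,-.12))
s=snap('top','t9'); handle(s,(.52,-.12)); tabs(s)
a=load('wrist')['image'][100:340,180:460,::-1]; cv2.imwrite('pics/w9c.png',cv2.resize(a,None,fx=2.2,fy=2.2))
E
```

```text
t 40.27 tcp [ 0.5327 -0.1171  0.3091] yaw -59.4 tilt 1.9 F [-0.1 -0.3 -0.1] w 0.0282 f 0.0 q6 2.30
(0.4, -0.6, 0.4) -> [0.3483, 0.3629, -0.078] roll(10deg, sign for z-down tool): 0.0 dist 0.509
(0.4, -0.6, 0.4, 120) -> [0.3483, 0.3629, -0.078] roll(10deg, sign for z-down tool): -17.94 dist 0.509
up lean 1.9 deg az 34.4 q [-0.303  0.099  1.155 -0.028  1.909  2.295]
423 ((0.522365927696228, -0.12526580691337585), (0.017237979918718338, 0.06964316964149475), 30.52358055114746)
44 ((0.5197770595550537, -0.12703442573547363), (0.017135126516222954, 0.07054309546947479), 27.531064987182617)
```

View pics/w9c.png

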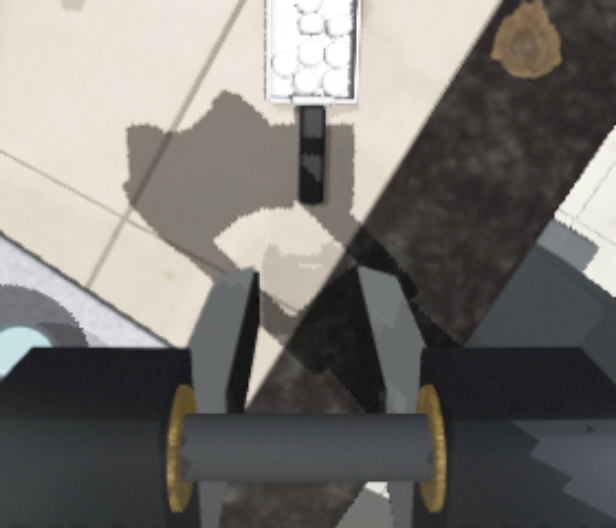

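carry_out(steps=[[[0.05,0.05,-0.04],-1,0],[[0.09,0.09,-0.08],-2,0],[[0.13,0.13,-0.1],-3,0],[[0.17,0.17,-0.1],-4,0],[[0.21,0.21,-0.1],-5,0],[[0.25,0.25,-0.1],-6,0],[[0.29,0.29,-0.1],-7,0],[[0.32,0.33,-0.1],-8,0],[[0.34,0.36,-0.1],-9,0],[[0.35,0.36,-0.1],-10,0]])

```text
time: 41.62
tool_pos: [0.395, -0.5941, 0.4018]
ee_rot: [-3.131, 0.04, 0.71]
wrist_force: [1.2, 0.8, 0.4]
width: 0.047
finger_force: 0.0
```

carry_out(steps=[[[0,0,0],-1,0],[[0,0,0],-2,0],[[0,0,0],-3,0],[[0,0,0],-4,0],[[0,0,0],-5,0],[[0,0,0],-6,0],[[0,0,0],-7,0],[[0,0,0],-8,0]])

```text
time: 42.62
tool_pos: [0.3972, -0.5912, 0.4035]
ee_rot: [-3.101, -0.002, 2.111]
wrist_force: [-0.3, 0.3, -0.8]
width: 0.0471
finger_force: 0.0
```

Run:
```python
from h import *
plan((.5,-.866,.4),(.6,-1.04,.55)); lean()
```

```text
t 42.62 tcp [ 0.3972 -0.5912  0.4035] yaw 120.9 tilt 2.3 F [-0.3  0.3 -0.8] w 0.0471 f 0.0 q6 -1.61
(0.5, -0.866, 0.4) -> [-0.2885, -0.0529, 0.0049] roll(10deg, sign for z-down tool): 0.0 dist 0.293
(0.6, -1.04, 0.55) -> [-0.4888, -0.0627, -0.1453] roll(10deg, sign for z-down tool): 0.0 dist 0.514
up lean 2.3 deg az 27.5 q [-1.039  0.615  0.279 -0.052  2.249 -1.612]
```

carry_out(steps=[[[-0.4,0,-0.1],0,0],[[-0.4,0,-0.1],0,0],[[-0.4,0,-0.1],0,0],[[-0.4,0,-0.1],0,0],[[-0.4,0,-0.1],0,0],[[-0.4,0,-0.1],0,0]])

```text
time: 43.38
tool_pos: [0.4271, -0.6599, 0.3335]
ee_rot: [-3.102, 0.052, 2.107]
wrist_force: [0.6, 0.4, 0.9]
width: 0.0471
finger_force: 0.0
```

Run:
```python
from h import *
plan(); lean()
```

```text
t 43.38 tcp [ 0.4271 -0.6599  0.3335] yaw 120.7 tilt 3.7 F [0.6 0.4 0.9] w 0.0471 f 0.0 q6 -1.61
up lean 3.7 deg az 83.7 q [-1.051  0.713  0.275 -0.045  2.101 -1.61 ]
```

carry_out(steps=[[[-0.5,0,-0.4],0,0],[[-0.5,0,-0.4],0,0],[[-0.5,0,-0.4],0,0],[[-0.5,0,-0.4],0,0],[[-0.5,0,-0.4],0,0],[[-0.5,0,-0.4],0,0],[[-0.5,0,-0.4],0,0],[[-0.5,0,-0.4],0,0]])

```text
time: 44.38
tool_pos: [0.4195, -0.6583, 0.3665]
ee_rot: [-3.103, 0.102, 2.109]
wrist_force: [-0.6, 0.2, 0.6]
width: 0.0471
finger_force: 0.0
```

Run:
```python
from h import *
plan(); lean()
```

```text
t 44.38 tcp [ 0.4195 -0.6583  0.3665] yaw 120.8 tilt 6.2 F [-0.6  0.2  0.6] w 0.0471 f 0.0 q6 -1.62
up lean 6.2 deg az 100.1 q [-1.06   0.671  0.275 -0.041  2.093 -1.619]
```

carry_out(steps=[[[-0.6,0,0],0,0],[[-0.6,0,0],0,0],[[-0.6,0,0],0,0],[[-0.6,0,0],0,0],[[-0.6,0,0],0,0],[[-0.6,0,0],0,0],[[-0.6,0,0],0,0],[[-0.6,0,0],0,0],[[-0.6,0,0],0,0],[[-0.6,0,0],0,0]])

```text
time: 45.62
tool_pos: [0.4647, -0.755, 0.2311]
ee_rot: [-3.104, 0.157, 2.111]
wrist_force: [-0.6, 0.4, -0.5]
width: 0.0471
finger_force: 0.0
```

Run:
```python
from h import *
plan(); lean()
```

```text
t 45.62 tcp [ 0.4647 -0.755   0.2311] yaw 121.0 tilt 9.3 F [-0.6  0.4 -0.5] w 0.0471 f 0.0 q6 -1.62
up lean 9.3 deg az 107.4 q [-1.07   0.846  0.275 -0.033  1.862 -1.62 ]
```

carry_out(steps=[[[-0.5,0,-0.5],0,0],[[-0.5,0,-0.5],0,0],[[-0.5,0,-0.5],0,0],[[-0.5,0,-0.5],0,0],[[-0.5,0,-0.5],0,0],[[-0.5,0,-0.5],0,0],[[-0.5,0,-0.5],0,0],[[-0.5,0,-0.5],0,0],[[-0.5,0,-0.5],0,0],[[-0.5,0,-0.5],0,0]])

```text
time: 46.88
tool_pos: [0.4333, -0.6997, 0.3657]
ee_rot: [-3.104, 0.21, 2.113]
wrist_force: [0.7, -0.3, 0.0]
width: 0.0471
finger_force: 0.0
```

carry_out(steps=[[[-0.5,0,-0.3],0,0],[[-0.5,0,-0.3],0,0],[[-0.5,0,-0.3],0,0],[[-0.5,0,-0.3],0,0],[[-0.5,0,-0.3],0,0],[[-0.5,0,-0.3],0,0],[[-0.5,0,-0.3],0,0],[[-0.5,0,-0.3],0,0],[[-0.5,0,-0.3],0,0],[[-0.5,0,-0.3],0,0]])

```text
time: 48.12
tool_pos: [0.43, -0.6967, 0.3995]
ee_rot: [-3.104, 0.263, 2.115]
wrist_force: [0.7, 0.5, 0.2]
width: 0.0468
finger_force: 0.0
```

Run:
```python
from h import *
plan(); lean()
```

```text
t 48.12 tcp [ 0.43   -0.6967  0.3995] yaw 121.2 tilt 15.2 F [0.7 0.5 0.2] w 0.0468 f 0.0 q6 -1.63
up lean 15.2 deg az 112.9 q [-1.076  0.64   0.275 -0.027  1.962 -1.629]
```

carry_out(steps=[[[-0.5,0,-0.1],0,0],[[-0.5,0,-0.1],0,0],[[-0.5,0,-0.1],0,0],[[-0.5,0,-0.1],0,0],[[-0.5,0,-0.1],0,0],[[-0.5,0,-0.1],0,0],[[-0.5,0,-0.1],0,0],[[-0.5,0,-0.1],0,0],[[-0.5,0,-0.1],0,0],[[-0.5,0,-0.1],0,0]])

```text
time: 49.38
tool_pos: [0.4549, -0.7452, 0.3581]
ee_rot: [-3.103, 0.319, 2.118]
wrist_force: [-0.3, 0.2, -0.4]
width: 0.0469
finger_force: 0.0
```

carry_out(steps=[[[-0.5,0,-0.1],0,0],[[-0.5,0,-0.1],0,0],[[-0.5,0,-0.1],0,0],[[-0.5,0,-0.1],0,0],[[-0.5,0,-0.1],0,0],[[-0.5,0,-0.1],0,0],[[-0.5,0,-0.1],0,0],[[-0.5,0,-0.1],0,0],[[-0.5,0,-0.1],0,0],[[-0.5,0,-0.1],0,0]])

```text
time: 50.62
tool_pos: [0.4705, -0.7749, 0.3438]
ee_rot: [-3.103, 0.376, 2.12]
wrist_force: [0.1, 0.2, -0.8]
width: 0.0466
finger_force: 0.0
```

carry_out(steps=[[[-0.5,0,-0.1],0,0],[[-0.5,0,-0.1],0,0],[[-0.5,0,-0.1],0,0],[[-0.5,0,-0.1],0,0],[[-0.5,0,-0.1],0,0],[[-0.5,0,-0.1],0,0],[[-0.5,0,-0.1],0,0],[[-0.5,0,-0.1],0,0],[[-0.5,0,-0.1],0,0],[[-0.5,0,-0.1],0,0]])

```text
time: 51.88
tool_pos: [0.48, -0.7922, 0.3501]
ee_rot: [-3.102, 0.434, 2.122]
wrist_force: [-0.2, -0.5, 0.3]
width: 0.0469
finger_force: 0.0
```

Run:
```python
from h import *
plan(); lean()
```

```text
t 51.88 tcp [ 0.48   -0.7922  0.3501] yaw 121.6 tilt 25.0 F [-0.2 -0.5  0.3] w 0.0469 f 0.0 q6 -1.63
up lean 25.0 deg az 116.2 q [-1.082  0.733  0.275 -0.013  1.698 -1.63 ]
```

carry_out(steps=[[[-0.5,0,-0.1],0,0],[[-0.5,0,-0.1],0,0],[[-0.5,0,-0.1],0,0],[[-0.5,0,-0.1],0,0],[[-0.5,0,-0.1],0,0],[[-0.5,0,-0.1],0,0],[[-0.5,0,-0.1],0,0],[[-0.5,0,-0.1],0,0],[[-0.5,0,-0.1],0,0],[[-0.5,0,-0.1],0,0]])

```text
time: 53.12
tool_pos: [0.4853, -0.8008, 0.3714]
ee_rot: [-3.101, 0.493, 2.125]
wrist_force: [0.5, -0.8, -0.1]
width: 0.0471
finger_force: 0.0
```

```bash
cat > pour.py <<'E'
from h import *
# station pose from cached first pictures: funnel rim circle etc.
E
python3 - <<'E'
from h import *
lean()
# handle target: grip centre pt on handle (85) at world
hc=np.array([.5215,-.125,.040]); az=np.radians(120); g=hc+.004*np.array([np.cos(az),np.sin(az),0])
o=robot.get_obs(); R=Ro.from_euler('xyz',o['ee_rot']).as_matrix()
print('closing axis world',R[:,1].round(3),'toolx',R[:,0].round(3))
tcp=g+R[:,2]*.019
print('tcp',tcp)
plan(tuple(tcp-R[:,2]*.10),tuple(tcp))
s=snap('top'); handle(s,(.52,-.12))
# station: find base / funnel in top
X=cloud(s)
m=(X[...,2]>.12)&(X[...,2]<.17)&(abs(X[...,0]-.64)<.13)&(abs(X[...,1]-.14)<.12)
P=X[m];print('funnel pts',len(P),P.min(0),P.max(0))
P2=P[P[:,2]>.14]; print(cv2.minEnclosingCircle(np.ascontiguousarray(P2[:,:2],dtype='f4')) if len(P2)>3 else 0)
im=s['image'].astype(int)
m=(X[...,2]>.004)&(X[...,2]<.016)&(abs(X[...,0]-.6)<.17)&(abs(X[...,1]-.13)<.12)&(abs(im[...,2]-im[...,0])<18)
P=X[m]; print('base',len(P),cv2.minAreaRect(np.ascontiguousarray(P[:,:2],dtype='f4')))
E
```

```text
up lean 28.3 deg az 116.8 q [-1.083  0.717  0.275 -0.009  1.656 -1.63 ]
closing axis world [ 0.86   0.509 -0.036] toolx [-0.464  0.749 -0.473]
tcp [ 0.52356529 -0.12957686  0.02327229]
t 53.12 tcp [ 0.4853 -0.8008  0.3714] yaw 121.7 tilt 28.3 F [ 0.5 -0.8 -0.1] w 0.0471 f 0.0 q6 -1.63
(np.float64(0.502169014459544), np.float64(-0.087256003864015), np.float64(0.11131287241330344)) -> [0.6498, 0.3873, -0.0693] roll(10deg, sign for z-down tool): 0.0 dist 0.76
(np.float64(0.5235652929045513), np.float64(-0.12957686129715976), np.float64(0.0232722891870029)) -> [0.6498, 0.3873, 0.0307] roll(10deg, sign for z-down tool): 0.0 dist 0.757
71 ((0.521614134311676, -0.12701700627803802), (0.025435639545321465, 0.0741715133190155), 41.244712829589844)
funnel pts 599 [0.57391267 0.07446089 0.12000611] [0.72663791 0.20259455 0.16160269]
((0.6384162306785583, 0.13923557102680206), 0.06622406840324402)
base 1151 ((0.5921922326087952, 0.12549874186515808), (0.23650726675987244, 0.32298800349235535), 88.3445053100586)
```

carry_out(steps=[[[0.65,0.387,-0.1],0,0.1],[[0.65,0.387,-0.1],0,0.1],[[0.65,0.387,-0.1],0,0.1],[[0.65,0.387,-0.1],0,0.1],[[0.65,0.387,-0.1],0,0.1],[[0.65,0.387,-0.1],0,0.1],[[0.65,0.387,-0.1],0,0.1],[[0.65,0.387,-0.1],0,0.1],[[0.65,0.387,-0.1],0,0.1],[[0.65,0.387,-0.1],0,0.1]])

```text
time: 54.42
tool_pos: [0.4932, -0.2169, 0.1848]
ee_rot: [-3.103, 0.494, 2.124]
wrist_force: [1.0, 0.4, 0.0]
width: 0.0426
finger_force: 0.0
```

Run:
```python
from h import *
lean()
o=robot.get_obs(); R=Ro.from_euler('xyz',o['ee_rot']).as_matrix()
plan((.52357-R[0,2]*.1,-.12958-R[1,2]*.1,.02327-R[2,2]*.1))
```

```text
up lean 28.4 deg az 117.0 q [-0.297 -0.18   1.751 -0.371  1.234 -0.776]
t 54.42 tcp [ 0.4932 -0.2169  0.1848] yaw 121.7 tilt 28.4 F [1.  0.4 0. ] w 0.0426 f 0.0 q6 -0.78
(np.float64(0.5020201764227564), np.float64(-0.08723577009042732), np.float64(0.1112618819957553)) -> [0.1279, 0.0761, 0.0117] roll(10deg, sign for z-down tool): 0.0 dist 0.149
```

carry_out(steps=[[[0.128,0.076,0.0],0,0.1],[[0.128,0.076,0.0],0,0.1],[[0.128,0.076,0.012],0,0.1],[[0.128,0.076,0.012],0,0.1],[[0.128,0.076,0.012],0,0.1]])

```text
time: 55.05
tool_pos: [0.5026, -0.0899, 0.1122]
ee_rot: [-3.102, 0.494, 2.124]
wrist_force: [-0.8, -0.7, 0.3]
width: 0.0417
finger_force: 0.0
```

Run:
```python
from h import *
lean()
plan((.52357,-.12958,.02327))
for n in('wrist','top'): handle(snap(n,'g_'+n),(.52,-.12),.07)
```

```text
up lean 28.4 deg az 116.9 q [ 0.005 -0.112  1.841 -0.471  1.214 -0.416]
t 55.05 tcp [ 0.5026 -0.0899  0.1122] yaw 121.7 tilt 28.4 F [-0.8 -0.7  0.3] w 0.0417 f 0.0 q6 -0.42
(0.52357, -0.12958, 0.02327) -> [0.0027, 0.001, 0.0996] roll(10deg, sign for z-down tool): 0.0 dist 0.1
1092 ((0.5226837992668152, -0.12439791858196259), (0.017355114221572876, 0.07202143222093582), 29.458946228027344)
76 ((0.5212458372116089, -0.1258135885000229), (0.018792549148201942, 0.07193554192781448), 26.37696647644043)
```

carry_out(steps=[[[0.002,0.001,0.05],0,0.1],[[0.002,0.001,0.085],0,0.1],[[0.002,0.001,0.099],0,0.1],[[0.002,0.001,0.099],0,1],[[0.002,0.001,0.099],0,1],[[0.002,0.001,0.099],0,1],[[0.002,0.001,0.099],0,1],[[0.002,0.001,0.099],0,1]])

```text
time: 56.15
tool_pos: [0.5241, -0.1289, 0.0245]
ee_rot: [-3.103, 0.494, 2.124]
wrist_force: [-2.5, 1.6, 6.1]
width: 0.0178
finger_force: 29.9
```

```bash
cat > pour.py <<'E'
from h import *
import sys
# poses keeping the scoop's spout over a chosen point while rolling the tool by psi from the level grasp
o=robot.get_obs(); R0=Ro.from_euler('xyz',o['ee_rot']).as_matrix(); p0=o['tool_pos']
E
python3 - <<'E'
from h import *
plan(); lean()
o=robot.get_obs(); R0=Ro.from_euler('xyz',o['ee_rot']).as_matrix(); p0=o['tool_pos']
az=np.radians(119.5); hx=np.array([np.cos(az),np.sin(az),0])
# grasp: handle point at p0-.019*z ; spout = that -.13*hx -.037 z
spout=np.array([.522,-.125,0])+hx*(-.126)+[0,0,.003]
v=R0.T@(spout-p0); n=R0.T@[0,0,1]; h=R0.T@hx
np.savez('/tmp/grasp.npz',v=v,n=n,h=h,R0=R0); print('spout',spout,'v',v)
F=np.array([.6384,.1392])
for psi in range(0,181,20):
    R=R0@Ro.from_euler('z',psi,degrees=True).as_matrix()
    sp=-(R@h); nn=R@n
    # height of lowest point of trough relative to the spout etc
    print(psi,'spout dir',sp.round(2),'slope %.0f'%np.degrees(np.arcsin(-sp[2])),'tilt %.0f'%np.degrees(np.arccos(nn[2])),'tcp-spout',(-(R@v)).round(3))
E
```

```text
t 56.15 tcp [ 0.5241 -0.1289  0.0245] yaw 121.7 tilt 28.4 F [-2.5  1.6  6.1] w 0.0178 f 29.9 q6 -0.40
up lean 28.4 deg az 117.1 q [-0.083  0.026  1.901 -0.502  0.998 -0.397]
spout [ 0.58404537 -0.23466482  0.003     ] v [-0.09671374 -0.0016943   0.07663929]
0 spout dir [ 0.49 -0.87  0.  ] slope -0 tilt nan tcp-spout [-0.06   0.106  0.021]
20 spout dir [ 0.21 -0.98 -0.02] slope 1 tilt 9 tcp-spout [-0.029  0.118  0.023]
40 spout dir [-0.09 -0.99 -0.08] slope 5 tilt 19 tcp-spout [0.004 0.119 0.031]
60 spout dir [-0.37 -0.91 -0.19] slope 11 tilt 28 tcp-spout [0.034 0.111 0.042]
80 spout dir [-0.58 -0.74 -0.33] slope 19 tilt 36 tcp-spout [0.059 0.093 0.057]
100 spout dir [-0.72 -0.51 -0.47] slope 28 tilt 43 tcp-spout [0.074 0.067 0.073]
120 spout dir [-0.75 -0.24 -0.61] slope 38 tilt 49 tcp-spout [0.078 0.037 0.088]
140 spout dir [-0.69  0.03 -0.73] slope 47 tilt 53 tcp-spout [0.071 0.007 0.101]
160 spout dir [-0.52  0.28 -0.8 ] slope 54 tilt 56 tcp-spout [ 0.053 -0.02   0.11 ]
180 spout dir [-0.29  0.47 -0.84] slope 57 tilt 57 tcp-spout [ 0.027 -0.041  0.113]<stdin>:14: RuntimeWarning: invalid value encountered in arccos
```

```bash
cat > pour.py <<'E'
from h import *
g=np.load('/tmp/grasp.npz'); v,n,h,R0=g['v'],g['n'],g['h'],g['R0']
F=np.array([.6384,.1392]); s_=np.cross(n,h)  # scoop y in tool frame
def pose(psi,zlow=.168,low=.5,fwd=.008):
    R=R0@Ro.from_euler('z',psi,degrees=True).as_matrix()
    y=R@s_; sd=-np.sign(y[2]) if abs(y[2])>.02 else 0   # lower side
    w=min(1,abs(y[2])/.3)
    c=.033*sd*y            # spout mid -> low corner
    f=-(R@h); 
    sp=np.zeros(3); q=low*w*c[:2]+fwd*f[:2]/max(np.linalg.norm(f[:2]),.1)
    sp[:2]=F-q; sp[2]=zlow-min(c[2],0)
    return sp-R@v, sp, sp+c
def rows(psis,psi_now,**k):
    o=robot.get_obs(); R=Ro.from_euler('xyz',o['ee_rot']).as_matrix(); p=o['tool_pos']
    for q in psis:
        t,sp,lc=pose(q,**k); print(q,(R.T@(t-p)).round(3).tolist(),'roll',round((q-psi_now)/10,2),'tcp',t.round(3),'spout',sp.round(3),'low',lc.round(3))
E
python3 - <<'E'
from pour import *
o=robot.get_obs(); R=Ro.from_euler('xyz',o['ee_rot']).as_matrix()
print('up .17:',(R.T@[0,0,.17]).round(3)); 
rows([0],0)
E
```

```text
up .17: [-0.081 -0.006 -0.15 ]
0 [0.183, 0.232, -0.296] roll 0.0 tcp [0.575 0.252 0.189] spout [0.634 0.146 0.168] low [0.634 0.146 0.168]
```

carry_out(steps=[[[-0.004,0,-0.007],0,1],[[-0.012,-0.001,-0.023],0,1],[[-0.026,-0.002,-0.048],0,1],[[-0.042,-0.003,-0.078],0,1],[[-0.058,-0.004,-0.107],0,1],[[-0.07,-0.005,-0.13],0,1],[[-0.078,-0.006,-0.144],0,1],[[-0.081,-0.006,-0.15],0,1],[[-0.081,-0.006,-0.15],0,1]])

```text
time: 57.28
tool_pos: [0.5232, -0.1292, 0.193]
ee_rot: [-3.1, 0.492, 2.125]
wrist_force: [-0.7, 0.4, -2.6]
width: 0.0179
finger_force: 29.9
```

carry_out(steps=[[[0.007,0.006,-0.004],0,1],[[0.024,0.022,-0.013],0,1],[[0.05,0.045,-0.028],0,1],[[0.08,0.072,-0.044],0,1],[[0.11,0.099,-0.061],0,1],[[0.14,0.126,-0.077],0,1],[[0.17,0.153,-0.094],0,1],[[0.2,0.18,-0.111],0,1],[[0.225,0.203,-0.124],0,1],[[0.24,0.216,-0.133],0,1]])

```text
time: 58.52
tool_pos: [0.5689, 0.2195, 0.1871]
ee_rot: [-3.098, 0.492, 2.129]
wrist_force: [1.3, -0.6, -2.7]
width: 0.0177
finger_force: 29.9
```

Run:
```python
from pour import *
plan(); lean()
s=snap('top','p1'); s2=snap('scene','p1s')
rows(range(0,61,10),0)
a=cv2.resize(s['image'][110:240,240:440,::-1],None,fx=2.5,fy=2.5,interpolation=cv2.INTER_CUBIC); b=cv2.resize(s2['image'][120:250,200:400,::-1],None,fx=2.5,fy=2.5,interpolation=cv2.INTER_CUBIC)
cv2.imwrite('pics/p1c.png',np.vstack([a,b])[:600])
# tablets on the bench?
X=cloud(s); im=s['image'].astype(int)
```

```text
t 58.52 tcp [0.5689 0.2195 0.1871] yaw 122.0 tilt 28.3 F [ 1.3 -0.6 -2.7] w 0.0177 f 29.9 q6 -0.02
up lean 28.3 deg az 116.7 q [ 0.548  0.252  1.3   -0.493  1.626 -0.018]
0 [0.02, 0.021, -0.015] roll 0.0 tcp [0.575 0.252 0.189] spout [0.634 0.146 0.168] low [0.634 0.146 0.168]
10 [0.016, 0.044, -0.017] roll 1.0 tcp [0.595 0.261 0.192] spout [0.64  0.148 0.171] low [0.609 0.137 0.168]
20 [0.008, 0.065, -0.018] roll 2.0 tcp [0.617 0.267 0.197] spout [0.645 0.149 0.173] low [0.614 0.142 0.168]
30 [-0.004, 0.084, -0.019] roll 3.0 tcp [0.639 0.268 0.202] spout [0.651 0.148 0.176] low [0.619 0.146 0.168]
40 [-0.018, 0.099, -0.019] roll 4.0 tcp [0.659 0.265 0.209] spout [0.655 0.145 0.178] low [0.624 0.149 0.168]
50 [-0.034, 0.11, -0.02] roll 5.0 tcp [0.675 0.259 0.216] spout [0.655 0.143 0.18 ] low [0.626 0.151 0.168]
60 [-0.051, 0.117, -0.02] roll 6.0 tcp [0.689 0.251 0.224] spout [0.655 0.14  0.182] low [0.628 0.153 0.168]
```

carry_out(steps=[[[0.01,0.01,-0.012],0,1],[[0.018,0.02,-0.018],0.0,1],[[0.018,0.032,-0.02],0.5,1],[[0.015,0.044,-0.021],1.0,1],[[0.011,0.055,-0.021],1.5,1],[[0.007,0.065,-0.022],2.0,1],[[0.001,0.075,-0.022],2.5,1],[[-0.005,0.084,-0.023],3.0,1],[[-0.012,0.092,-0.023],3.5,1],[[-0.019,0.099,-0.023],4.0,1]])

```text
time: 59.88
tool_pos: [0.6589, 0.2622, 0.2143]
ee_rot: [2.837, 0.395, 1.352]
wrist_force: [-0.5, -0.2, -1.9]
width: 0.0173
finger_force: 29.9
```

Run:
```python
from pour import *
plan(); lean()
rows([40,50,60,70,80,90],40,zlow=.172)
```

```text
t 59.88 tcp [0.6589 0.2622 0.2143] yaw 77.4 tilt 28.3 F [-0.5 -0.2 -1.9] w 0.0173 f 29.9 q6 0.62
up lean 28.3 deg az 116.7 q [ 0.534  0.469  0.962 -0.5    1.726  0.616]
40 [0.003, -0.001, 0.0] roll 0.0 tcp [0.659 0.265 0.213] spout [0.655 0.145 0.182] low [0.624 0.149 0.172]
50 [-0.002, 0.017, -0.0] roll 1.0 tcp [0.675 0.259 0.22 ] spout [0.655 0.143 0.184] low [0.626 0.151 0.172]
60 [-0.01, 0.034, -0.001] roll 2.0 tcp [0.689 0.251 0.228] spout [0.655 0.14  0.186] low [0.628 0.153 0.172]
70 [-0.02, 0.049, -0.001] roll 3.0 tcp [0.701 0.24  0.236] spout [0.654 0.137 0.187] low [0.631 0.155 0.172]
80 [-0.033, 0.062, -0.001] roll 4.0 tcp [0.711 0.227 0.245] spout [0.653 0.135 0.188] low [0.634 0.156 0.172]
90 [-0.048, 0.073, -0.001] roll 5.0 tcp [0.719 0.213 0.253] spout [0.651 0.132 0.188] low [0.637 0.157 0.172]
```

carry_out(steps=[[[0.0,0.008,0],0.5,1],[[-0.002,0.017,0],1.0,1],[[-0.006,0.026,-0.001],1.5,1],[[-0.01,0.034,-0.001],2.0,1],[[-0.015,0.042,-0.001],2.5,1],[[-0.02,0.049,-0.001],3.0,1],[[-0.026,0.056,-0.001],3.5,1],[[-0.033,0.062,-0.001],4.0,1],[[-0.04,0.068,-0.001],4.5,1],[[-0.048,0.073,-0.001],5.0,1]])

```text
time: 61.12
tool_pos: [0.7188, 0.2124, 0.2539]
ee_rot: [2.648, 0.036, 0.531]
wrist_force: [-0.3, -0.3, -1.2]
width: 0.0177
finger_force: 29.9
```

Run:
```python
from pour import *
plan(); lean()
rows([90,100,110,120,130,140],90,zlow=.172)
```

```text
t 61.12 tcp [0.7188 0.2124 0.2539] yaw 30.4 tilt 28.3 F [-0.3 -0.3 -1.2] w 0.0177 f 29.9 q6 1.35
up lean 28.3 deg az 116.7 q [ 0.434  0.53   0.798 -0.505  1.77   1.352]
90 [-0.0, -0.001, 0.0] roll 0.0 tcp [0.719 0.213 0.253] spout [0.651 0.132 0.188] low [0.637 0.157 0.172]
100 [-0.004, 0.017, 0.001] roll 1.0 tcp [0.723 0.197 0.261] spout [0.649 0.13  0.188] low [0.64  0.158 0.172]
110 [-0.012, 0.033, 0.002] roll 2.0 tcp [0.724 0.181 0.268] spout [0.647 0.128 0.188] low [0.644 0.157 0.172]
120 [-0.022, 0.048, 0.003] roll 3.0 tcp [0.723 0.164 0.275] spout [0.645 0.127 0.186] low [0.647 0.156 0.172]
130 [-0.034, 0.06, 0.004] roll 4.0 tcp [0.718 0.148 0.28 ] spout [0.642 0.126 0.185] low [0.65  0.155 0.172]
140 [-0.049, 0.071, 0.006] roll 5.0 tcp [0.71  0.132 0.284] spout [0.64  0.125 0.183] low [0.653 0.153 0.172]
```

carry_out(steps=[[[-0.002,0.008,0],0.5,1],[[-0.004,0.017,0.001],1.0,1],[[-0.008,0.025,0.001],1.5,1],[[-0.012,0.033,0.002],2.0,1],[[-0.017,0.04,0.002],2.5,1],[[-0.022,0.048,0.003],3.0,1],[[-0.028,0.054,0.003],3.5,1],[[-0.034,0.06,0.004],4.0,1],[[-0.041,0.066,0.005],4.5,1],[[-0.049,0.071,0.006],5.0,1]])

```text
time: 62.38
tool_pos: [0.7107, 0.1315, 0.2845]
ee_rot: [2.782, -0.347, -0.269]
wrist_force: [-0.1, -0.4, -1.2]
width: 0.0176
finger_force: 29.9
```

Run:
```python
from pour import *
plan(); lean()
rows([140,150,160,170],140,zlow=.172)
s=snap('scene','p2s'); t=snap('top','p2t'); w=snap('wrist','p2w')
a=cv2.resize(t['image'][130:230,250:400,::-1],(450,300),interpolation=cv2.INTER_CUBIC); b=cv2.resize(s['image'][130:230,225:325,::-1],(300,300),interpolation=cv2.INTER_CUBIC)
c=cv2.resize(w['image'][:,:,::-1],(480,300)); cv2.imwrite('pics/p2.png',np.vstack([np.hstack([a,b]),np.hstack([c,np.zeros((300,270,3),'uint8')])]))
```

```text
t 62.38 tcp [0.7107 0.1315 0.2845] yaw -15.4 tilt 28.4 F [-0.1 -0.4 -1.2] w 0.0176 f 29.9 q6 2.13
up lean 28.4 deg az 116.7 q [ 0.334  0.421  0.89  -0.498  1.736  2.13 ]
140 [-0.0, -0.0, 0.0] roll 0.0 tcp [0.71  0.132 0.284] spout [0.64  0.125 0.183] low [0.653 0.153 0.172]
150 [-0.005, 0.016, 0.001] roll 1.0 tcp [0.701 0.118 0.287] spout [0.638 0.125 0.181] low [0.656 0.152 0.172]
160 [-0.011, 0.029, 0.002] roll 2.0 tcp [0.691 0.108 0.288] spout [0.638 0.128 0.179] low [0.66  0.151 0.172]
170 [-0.019, 0.041, 0.004] roll 3.0 tcp [0.68  0.099 0.288] spout [0.639 0.13  0.176] low [0.665 0.15  0.172]
```

View pics/p2.png

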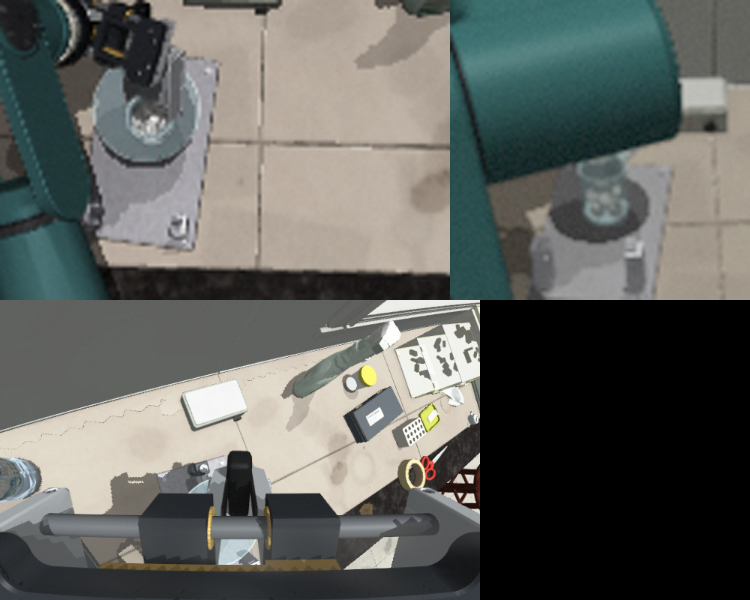

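carry_out(steps=[[[-0.002,0.008,0],0.5,1],[[-0.005,0.016,0.001],1.0,1],[[-0.008,0.022,0.001],1.5,1],[[-0.008,0.022,0.001],1.5,1],[[-0.008,0.022,-0.008],1.5,1],[[-0.008,0.022,0.001],1.5,1],[[-0.008,0.022,0.001],1.5,1],[[-0.005,0.016,0.001],1.0,1],[[-0.002,0.008,0],0.5,1],[[0,0,-0.03],0,1]])

```text
time: 63.78
tool_pos: [0.7038, 0.1443, 0.307]
ee_rot: [2.776, -0.339, -0.262]
wrist_force: [0.5, 0.0, -1.1]
width: 0.0177
finger_force: 29.9
```

Run:
```python
from pour import *
plan(); lean()
rows([140,115,90,65,40],140,zlow=.20)
```

```text
t 63.77 tcp [0.7038 0.1443 0.307 ] yaw -15.0 tilt 28.2 F [ 0.5  0.  -1.1] w 0.0177 f 29.9 q6 2.12
up lean 28.2 deg az 115.9 q [ 0.354  0.429  0.835 -0.504  1.794  2.115]
140 [0.011, 0.01, 0.002] roll 0.0 tcp [0.71  0.132 0.312] spout [0.64  0.125 0.211] low [0.653 0.153 0.2  ]
115 [0.009, -0.034, -0.001] roll -2.5 tcp [0.724 0.173 0.3  ] spout [0.646 0.128 0.215] low [0.645 0.157 0.2  ]
90 [-0.012, -0.074, -0.003] roll -5.0 tcp [0.719 0.213 0.281] spout [0.651 0.132 0.216] low [0.637 0.157 0.2  ]
65 [-0.048, -0.101, -0.004] roll -7.5 tcp [0.696 0.245 0.26 ] spout [0.654 0.138 0.215] low [0.629 0.154 0.2  ]
40 [-0.092, -0.111, -0.002] roll -10.0 tcp [0.659 0.265 0.241] spout [0.655 0.145 0.21 ] low [0.624 0.149 0.2  ]
```

carry_out(steps=[[[0.012,-0.005,0.0],-1,1],[[0.011,-0.022,0],-2,1],[[0.007,-0.044,-0.002],-3,1],[[0,-0.06,-0.003],-4,1],[[-0.012,-0.074,-0.004],-5,1],[[-0.025,-0.086,-0.004],-6,1],[[-0.041,-0.097,-0.004],-7,1],[[-0.057,-0.104,-0.004],-8,1],[[-0.074,-0.109,-0.003],-9,1],[[-0.092,-0.111,-0.002],-10,1]])

```text
time: 65.03
tool_pos: [0.6599, 0.2659, 0.2435]
ee_rot: [2.841, 0.398, 1.362]
wrist_force: [0.1, -0.6, 0.0]
width: 0.018
finger_force: 29.9
```

Run:
```python
from pour import *
plan(); lean()
rows([40,20,0],40,zlow=.20)
# set-down pose: TCP as at the grasp
plan((.5241,-.1289,.20),(.5241,-.1289,.0245))
```

```text
t 65.03 tcp [0.6599 0.2659 0.2435] yaw 78.0 tilt 28.3 F [ 0.1 -0.6  0. ] w 0.0180 f 29.9 q6 0.58
up lean 28.3 deg az 116.7 q [ 0.537  0.474  0.898 -0.505  1.779  0.581]
40 [-0.0, -0.002, 0.003] roll 0.0 tcp [0.659 0.265 0.241] spout [0.655 0.145 0.21 ] low [0.624 0.149 0.2  ]
20 [-0.002, -0.045, 0.003] roll -2.0 tcp [0.617 0.267 0.229] spout [0.645 0.149 0.205] low [0.614 0.142 0.2  ]
0 [-0.02, -0.087, 0.007] roll -4.0 tcp [0.575 0.252 0.221] spout [0.634 0.146 0.2  ] low [0.634 0.146 0.2  ]
t 65.03 tcp [0.6599 0.2659 0.2435] yaw 78.0 tilt 28.3 F [ 0.1 -0.6  0. ] w 0.0180 f 29.9 q6 0.58
(0.5241, -0.1289, 0.2) -> [-0.3651, -0.1082, 0.1765] roll(10deg, sign for z-down tool): 0.0 dist 0.42
(0.5241, -0.1289, 0.0245) -> [-0.2971, -0.1562, 0.331] roll(10deg, sign for z-down tool): 0.0 dist 0.471
```

carry_out(steps=[[[-0.001,-0.022,0.003],-1,1],[[-0.002,-0.045,0.003],-2,1],[[-0.01,-0.066,0.005],-3,1],[[-0.02,-0.087,0.007],-4,1],[[-0.07,-0.09,0.03],-4,1],[[-0.12,-0.095,0.055],-4,1],[[-0.17,-0.099,0.08],-4,1],[[-0.22,-0.102,0.105],-4,1],[[-0.27,-0.105,0.13],-4,1],[[-0.32,-0.108,0.15],-4,1]])

```text
time: 66.28
tool_pos: [0.525, -0.0782, 0.2054]
ee_rot: [-3.1, 0.492, 2.126]
wrist_force: [0.9, -0.3, -1.1]
width: 0.0179
finger_force: 29.9
```

Run:
```python
from h import *
lean(); g=np.load('/tmp/grasp.npz'); 
o=robot.get_obs(); R=Ro.from_euler('xyz',o['ee_rot']).as_matrix()
print('roll still off (deg):',np.degrees(Ro.from_matrix(R.T@g['R0']).as_rotvec()).round(1))
plan((.5241,-.1289,.06),(.5241,-.1289,.0245))
```

```text
up lean 28.3 deg az 116.7 q [ 0.03  -0.113  1.652 -0.451  1.398 -0.482]
roll still off (deg): [-0.2 -0.1  0.1]
t 66.28 tcp [ 0.525  -0.0782  0.2054] yaw 121.8 tilt 28.3 F [ 0.9 -0.3 -1.1] w 0.0179 f 29.9 q6 -0.48
(0.5241, -0.1289, 0.06) -> [0.0311, -0.0212, 0.1493] roll(10deg, sign for z-down tool): 0.0 dist 0.154
(0.5241, -0.1289, 0.0245) -> [0.0479, -0.0199, 0.1805] roll(10deg, sign for z-down tool): 0.0 dist 0.188
```

carry_out(steps=[[[0.01,-0.007,0.05],0,1],[[0.021,-0.014,0.1],0,1],[[0.031,-0.021,0.149],0,1],[[0.038,-0.02,0.162],0,1],[[0.043,-0.02,0.172],0,1],[[0.047,-0.02,0.179],0,1],[[0.048,-0.02,0.18],0,1],[[0.048,-0.02,0.18],0,1]])

```text
time: 67.28
tool_pos: [0.5258, -0.1267, 0.0267]
ee_rot: [-3.103, 0.494, 2.125]
wrist_force: [0.6, -0.8, -1.4]
width: 0.0177
finger_force: 29.9
```

carry_out(steps=[[[0,0,0],0,0.4],[[0,0,0],0,0.4],[[0,0,0],0,0.3],[[0,0,-0.05],0,0.3],[[0,0,-0.11],0,0.3],[[0,0,-0.17],0,0.3],[[0,0,-0.22],0,0.3]])

```text
time: 68.15
tool_pos: [0.4777, -0.033, 0.222]
ee_rot: [-3.104, 0.494, 2.124]
wrist_force: [-0.6, -0.3, -0.3]
width: 0.033
finger_force: 0.0
```

Run:
```python
from h import *
plan(); lean()
w=snap('wrist','r1'); t=snap('top','r1t')
handle(w,(.52,-.12)); handle(t,(.52,-.12))
# anything tall/white strays: trough content heights, bench whites, jar whites
for s in(w,t):
    X=cloud(s); im=s['image'].astype(int)
    m=((im.min(2)>185)&(X[...,2]>.006)&(X[...,2]<.03)&(X[...,0]<.72)&(X[...,1]<.02)&(X[...,1]>-.45)&(X[...,0]>.38)).astype('uint8')
    n,l,st,c=cv2.connectedComponentsWithStats(m)
    for i in range(1,n):
        if st[i,4]>8: print(c[i].round(1),st[i,2:],onplane(s,c[i],.010)[0].round(4))
# panel: points in the stand region from top
X=cloud(t)
for lo,hi in((.055,.085),(.085,.13),(.015,.05)):
    m=(X[...,2]>lo)&(X[...,2]<hi)&(abs(X[...,0]-.52)<.08)&(abs(X[...,1]-.38)<.1)
    P=X[m]; print(lo,len(P), cv2.minAreaRect(np.ascontiguousarray(P[:,:2],dtype='f4')) if len(P)>3 else '', P.mean(0) if len(P) else '',P[:,2].max() if len(P) else '')
m=(X[...,2]>.012)&(X[...,2]<.2)&(abs(X[...,0]-.38)<.05)&(abs(X[...,1]-.48)<.08); P=X[m]; print('other',len(P),P.min(0),P.max(0))
```

```text
t 68.15 tcp [ 0.4777 -0.033   0.222 ] yaw 121.7 tilt 28.4 F [-0.6 -0.3 -0.3] w 0.0330 f 0.0 q6 -0.40
up lean 28.4 deg az 117.1 q [ 0.143 -0.206  1.699 -0.468  1.486 -0.398]
554 ((0.5241230726242065, -0.12222014367580414), (0.017764966934919357, 0.0728927031159401), 29.155948638916016)
71 ((0.5233669281005859, -0.12381449341773987), (0.028219860047101974, 0.0756010115146637), 42.01716613769531)
[297.4 206. ] [ 2  8 10] [ 0.535  -0.2111  0.01  ]
[337.4 217.4] [ 2  9 11] [ 0.6052 -0.1983  0.01  ]
[391.6 191. ] [ 5  7 10] [ 0.5686 -0.2178  0.01  ]
[395.2 193.2] [ 6  6 12] [ 0.5605 -0.2322  0.01  ]
0.055 22 ((0.5150551795959473, 0.400919646024704), (0.0030075479298830032, 0.10456372797489166), 17.40212631225586) [0.51625456 0.3978788  0.06972579] 0.08446059740924937
0.085 92 ((0.5175262689590454, 0.40294429659843445), (0.014680357649922371, 0.10435834527015686), 18.532041549682617) [0.51743824 0.40150948 0.10761356] 0.12414340588804751
0.015 188 ((0.538098931312561, 0.42560479044914246), (0.14631177484989166, 0.14050637185573578), 59.53213119506836) [0.53736402 0.41120617 0.02915408] 0.049590216944258664
other 93 [0.34189622 0.41172208 0.01204339] [0.42765247 0.50591744 0.09007451]
```

Run:
```python
from h import *
plan((.478,-.033,.35),(.23,-.31,.35),(.23-.454*.3,-.31+.891*.3,.35))
t=load('top'); X=cloud(t); 
m=(X[...,2]>.05)&(X[...,2]<.2)&(abs(X[...,0]-.38)<.06)&(abs(X[...,1]-.46)<.09); P=X[m]; print('other',len(P),cv2.minAreaRect(np.ascontiguousarray(P[:,:2],dtype='f4')),np.percentile(P[:,2],[5,50,95]))
```

```text
t 68.25 tcp [ 0.4804 -0.0321  0.2267] yaw 121.5 tilt 28.6 F [1.1 0.2 0.1] w 0.0328 f 0.0 q6 -0.40
(0.478, -0.033, 0.35) -> [-0.0585, -0.0055, -0.1085] roll(10deg, sign for z-down tool): 0.0 dist 0.123
(0.23, -0.31, 0.35) -> [-0.1519, -0.3602, -0.0479] roll(10deg, sign for z-down tool): 0.0 dist 0.394
(0.09380000000000002, -0.042700000000000016, 0.35) -> [0.1108, -0.3404, -0.1914] roll(10deg, sign for z-down tool): 0.0 dist 0.406
other 53 ((0.38456952571868896, 0.47571077942848206), (0.011197999119758606, 0.07823121547698975), 40.068641662597656) [0.05655543 0.07568567 0.0860475 ]
```

carry_out(steps=[[[-0.03,0,-0.055],0,0],[[-0.058,-0.005,-0.108],0,0],[[-0.08,-0.06,-0.1],0,0],[[-0.095,-0.12,-0.09],0,0],[[-0.11,-0.18,-0.08],0,0],[[-0.12,-0.24,-0.07],0,0],[[-0.135,-0.3,-0.06],0,0],[[-0.15,-0.36,-0.05],0,0],[[-0.15,-0.36,-0.05],0,0],[[-0.15,-0.36,-0.05],0,0]])

```text
time: 69.5
tool_pos: [0.2254, -0.3096, 0.3461]
ee_rot: [-3.101, 0.491, 2.119]
wrist_force: [-0.1, 0.6, 1.0]
width: 0.0472
finger_force: 0.0
```

Run:
```python
from h import *
plan((.23-.454*.3,-.31+.891*.3,.35)); lean()
```

```text
t 69.50 tcp [ 0.2254 -0.3096  0.3461] yaw 121.4 tilt 28.2 F [-0.1  0.6  1. ] w 0.0472 f 0.0 q6 -1.62
(0.09380000000000002, -0.042700000000000016, 0.35) -> [0.2595, 0.0208, -0.1442] roll(10deg, sign for z-down tool): 0.0 dist 0.298
up lean 28.2 deg az 116.5 q [-1.075 -0.657  1.737 -0.016  1.57  -1.617]
```

carry_out(steps=[[[0.26,0.02,-0.14],0,0],[[0.26,0.02,-0.14],0,0],[[0.26,0.02,-0.14],0,0],[[0.26,0.02,-0.14],0,0],[[0.26,0.02,-0.14],0,0],[[0.26,0.02,-0.14],0,0],[[0.26,0.02,-0.14],0,0],[[0.26,0.02,-0.14],0,0]])

```text
time: 70.5
tool_pos: [0.1585, -0.0139, 0.3781]
ee_rot: [-3.067, 0.492, 2.131]
wrist_force: [-0.1, 1.1, -0.7]
width: 0.0469
finger_force: 0.0
```

Run:
```python
from h import *
plan(); lean()
o=robot.get_obs(); j=o['joint_positions'][0]; p=o['tool_pos']; plan((p[0]-.3*np.cos(j),p[1]-.3*np.sin(j),p[2]),(p[0]-.3*np.cos(j),p[1]-.3*np.sin(j),p[2]-.2))
```

```text
t 70.50 tcp [ 0.1585 -0.0139  0.3781] yaw 122.1 tilt 28.5 F [-0.1  1.1 -0.7] w 0.0469 f 0.0 q6 -0.27
up lean 28.5 deg az 113.1 q [ 0.641 -0.756  1.71  -0.618  2.214 -0.272]
t 70.50 tcp [ 0.1585 -0.0139  0.3781] yaw 122.1 tilt 28.5 F [-0.1  1.1 -0.7] w 0.0469 f 0.0 q6 -0.27
(np.float64(-0.08199843356263153), np.float64(-0.19320845547069074), np.float64(0.3781002001893854)) -> [-0.0213, -0.2973, 0.0336] roll(10deg, sign for z-down tool): 0.0 dist 0.3
(np.float64(-0.08199843356263153), np.float64(-0.19320845547069074), np.float64(0.17810020018938538)) -> [0.0731, -0.2842, 0.2094] roll(10deg, sign for z-down tool): 0.0 dist 0.361
```

Run:
```python
from h import *
o=robot.get_obs(); R=Ro.from_euler('xyz',o['ee_rot']).as_matrix(); p=o['tool_pos']
q=np.array([.22,-.31,.35]); print('back',(R.T@(q-p)).round(3))
print('pull',(R.T@(np.array([.012,-.017,.35])-q)).round(3), 'pull+up', (R.T@(np.array([.012,-.017,.45])-q)).round(3))
```

```text
back [-0.237 -0.093  0.166]
pull [ 0.316 -0.033 -0.167] pull+up [ 0.269 -0.04  -0.255]
```

carry_out(steps=[[[-0.237,-0.093,0.166],0,0],[[-0.237,-0.093,0.166],0,0],[[-0.237,-0.093,0.166],0,0],[[-0.237,-0.093,0.166],0,0],[[-0.237,-0.093,0.166],0,0],[[-0.237,-0.093,0.166],0,0],[[-0.237,-0.093,0.166],0,0],[[-0.237,-0.093,0.166],0,0],[[-0.237,-0.093,0.166],0,0]])

```text
time: 71.62
tool_pos: [0.22, -0.3113, 0.3497]
ee_rot: [-3.067, 0.489, 2.127]
wrist_force: [0.7, 0.4, 0.6]
width: 0.0471
finger_force: 0.0
```

carry_out(steps=[[[0.316,-0.033,-0.167],0,0],[[0.316,-0.033,-0.167],0,0],[[0.316,-0.033,-0.167],0,0],[[0.316,-0.033,-0.167],0,0],[[0.316,-0.033,-0.167],0,0],[[0.316,-0.033,-0.167],0,0],[[0.316,-0.033,-0.167],0,0],[[0.316,-0.033,-0.167],0,0]])

```text
time: 72.62
tool_pos: [0.1593, -0.043, 0.4085]
ee_rot: [-3.037, 0.477, 2.137]
wrist_force: [0.2, 0.2, -0.2]
width: 0.0465
finger_force: 0.0
```

Run:
```python
from h import *
plan((.005,-.008,.38),(.005,-.008,.48)); lean()
```

```text
t 72.62 tcp [ 0.1593 -0.043   0.4085] yaw 122.4 tilt 27.9 F [ 0.2  0.2 -0.2] w 0.0465 f 0.0 q6 -0.49
(0.005, -0.008, 0.38) -> [0.1129, -0.1136, -0.0145] roll(10deg, sign for z-down tool): 0.0 dist 0.161
(0.005, -0.008, 0.48) -> [0.0669, -0.1228, -0.1029] roll(10deg, sign for z-down tool): 0.0 dist 0.174
up lean 27.9 deg az 109.6 q [ 0.441 -0.757  1.64  -0.62   2.21  -0.489]
```

Run:
```python
from h import *
plan((.16,-.38,.40),(.16,-.38,.1))
o=robot.get_obs(); R=Ro.from_euler('xyz',o['ee_rot']).as_matrix(); print('down .1',(R.T@[0,0,-.1]).round(4),'inward az117 .1',(R.T@[-.0454,.0891,0]).round(4))
s=load('scene'); X=cloud(s); t=load('top'); Xt=cloud(t)
# obstacles near the planned well: points with x<.33, |y+.35|<.2, z>-.5
for Y in(X,Xt):
    m=(Y[...,0]>-.1)&(Y[...,0]<.36)&(Y[...,1]<-.12)&(Y[...,1]>-.6)&(Y[...,2]>-.6)&(Y[...,2]<.1)
    P=Y[m]; print(len(P)); 
    if len(P):
        H,xe,ye=np.histogram2d(P[:,0],P[:,1],bins=[np.arange(-.1,.4,.05),np.arange(-.6,-.1,.06)]); print(H.astype(int)); print(P.min(0),P.max(0))
```

```text
t 72.62 tcp [ 0.1593 -0.043   0.4085] yaw 122.4 tilt 27.9 F [ 0.2  0.2 -0.2] w 0.0465 f 0.0 q6 -0.49
(0.16, -0.38, 0.4) -> [-0.2491, -0.1647, 0.1563] roll(10deg, sign for z-down tool): 0.0 dist 0.337
(0.16, -0.38, 0.1) -> [-0.1113, -0.137, 0.4214] roll(10deg, sign for z-down tool): 0.0 dist 0.457
down .1 [0.0459 0.0092 0.0883] inward az117 .1 [ 0.0884  0.0046 -0.0465]
5191
[[  0   0   0   0   0   0   0 272]
 [  0   0   0   0   0   0   0 278]
 [  0   0   0   0   0   0   0 244]
 [  0   0   0   0   0   0   0  77]
 [  0   0   0   0   0   0   0  74]
 [  0   0   0   0   0   0   0   0]
 [  0   0   0   0   0   0   0   0]
 [  0   0   0   0   0   0   0   0]
 [467 480 485 489 490 487 485 496]]
[-0.09389446 -0.59996148 -0.59901047] [ 0.35999952 -0.1200131   0.00609892]
2146
[[  0   0   0   0   0   0   0 132]
 [  0   0   0   0   0   0   0 122]
 [  0   0   0   0   0   0   0 142]
 [  0   0   0   0   0   0   0 145]
 [  0   0   0   0   0   0   0 134]
 [  0   0   0   0   0   0   0   2]
 [  0   0   0   0   0   0   0   0]
 [  0   0   0   0   0   0   0   0]
 [138 142 137 136 153 150 156 147]]
[-0.09978558 -0.59891408 -0.02674978] [ 0.35995457 -0.12001548  0.01917411]
```

carry_out(steps=[[[-0.045,-0.03,0.028],0,0],[[-0.09,-0.06,0.057],0,0],[[-0.135,-0.09,0.085],0,0],[[-0.18,-0.12,0.113],0,0],[[-0.225,-0.15,0.141],0,0],[[-0.249,-0.165,0.156],0,0],[[-0.225,-0.16,0.2],0,0],[[-0.2,-0.155,0.25],0,0],[[-0.17,-0.15,0.3],0,0],[[-0.14,-0.143,0.36],0,0]])

```text
time: 73.88
tool_pos: [0.159, -0.3749, 0.2088]
ee_rot: [-3.034, 0.478, 2.136]
wrist_force: [-0.2, -0.0, -0.4]
width: 0.0467
finger_force: 0.0
```

carry_out(steps=[[[0.02,0.005,0.05],0,0],[[0.05,0.01,0.1],0,0],[[0.08,0.015,0.15],0,0],[[0.1,0.02,0.2],0,0],[[0.13,0.025,0.25],0,0],[[0.155,0.03,0.3],0,0]])

```text
time: 74.62
tool_pos: [0.1586, -0.3773, -0.129]
ee_rot: [-3.032, 0.481, 2.139]
wrist_force: [0.4, -0.9, -0.3]
width: 0.0468
finger_force: 0.0
```

Run:
```python
from h import *
plan((.14,-.38,-.4)); lean()
```

```text
t 74.62 tcp [ 0.1586 -0.3773 -0.129 ] yaw 122.6 tilt 28.2 F [ 0.4 -0.9 -0.3] w 0.0468 f 0.0 q6 -2.07
(0.14, -0.38, -0.4) -> [0.1323, 0.0088, 0.2371] roll(10deg, sign for z-down tool): 0.0 dist 0.272
up lean 28.2 deg az 109.2 q [-1.364 -0.12   2.455  0.192  0.323 -2.073]
```

carry_out(steps=[[[0.03,0,0.05],0,0],[[0.06,0.004,0.11],0,0],[[0.09,0.006,0.16],0,0],[[0.12,0.008,0.21],0,0],[[0.132,0.009,0.237],0,0],[[0.132,0.009,0.237],0,0],[[0.132,0.009,0.237],0,0],[[0.132,0.009,0.237],0,0]])

```text
time: 75.62
tool_pos: [0.1435, -0.4217, -0.2267]
ee_rot: [-3.074, 0.394, 2.117]
wrist_force: [0.1, -0.1, -0.5]
width: 0.0475
finger_force: 0.0
```

Run:
```python
from h import *
plan((.14,-.38,-.4),(.16,-.40,-.5),(.2,-.47,-.4)); lean()
```

```text
t 75.62 tcp [ 0.1435 -0.4217 -0.2267] yaw 121.3 tilt 22.9 F [ 0.1 -0.1 -0.5] w 0.0475 f 0.0 q6 -2.57
(0.14, -0.38, -0.4) -> [0.1011, 0.0285, 0.144] roll(10deg, sign for z-down tool): 0.0 dist 0.178
(0.16, -0.4, -0.5) -> [0.1142, 0.0421, 0.2462] roll(10deg, sign for z-down tool): 0.0 dist 0.275
(0.2, -0.47, -0.4) -> [0.0013, 0.0358, 0.1851] roll(10deg, sign for z-down tool): 0.0 dist 0.189
up lean 22.9 deg az 111.3 q [-1.446  0.318  2.298  0.612  0.166 -2.566]
```

carry_out(steps=[[[0.02,0.006,0.03],1,0],[[0.06,0.016,0.08],2,0],[[0.1,0.028,0.144],3,0],[[0.1,0.028,0.144],4,0],[[0.1,0.028,0.144],5,0],[[0.1,0.028,0.144],6,0],[[0.1,0.028,0.144],7,0],[[0.1,0.028,0.144],8,0],[[0.1,0.028,0.144],9,0],[[0.1,0.028,0.144],10,0]])

```text
time: 76.88
tool_pos: [0.1409, -0.4069, -0.3736]
ee_rot: [2.804, -0.054, 0.379]
wrist_force: [0.6, 0.1, -0.0]
width: 0.0468
finger_force: 0.0
```

Run:
```python
from h import *
plan((.14,-.38,-.4),(.14,-.38,-.6)); lean()
```

```text
t 76.88 tcp [ 0.1409 -0.4069 -0.3736] yaw 21.7 tilt 19.6 F [ 0.6  0.1 -0. ] w 0.0468 f 0.0 q6 -2.57
(0.14, -0.38, -0.4) -> [0.0077, -0.0328, 0.0169] roll(10deg, sign for z-down tool): 0.0 dist 0.038
(0.14, -0.38, -0.6) -> [-0.0032, -0.0989, 0.2054] roll(10deg, sign for z-down tool): 0.0 dist 0.228
up lean 19.6 deg az 120.5 q [-1.491  0.797  2.165  2.29   0.196 -2.566]
```

carry_out(steps=[[[0.0,-0.03,0.06],0,0],[[-0.002,-0.06,0.12],0,0],[[-0.003,-0.09,0.18],0,0],[[-0.003,-0.099,0.205],0,0],[[-0.003,-0.099,0.205],0,0],[[-0.003,-0.099,0.205],0,0]])

```text
time: 77.62
tool_pos: [0.147, -0.419, -0.5918]
ee_rot: [2.889, -0.126, 0.385]
wrist_force: [0.0, 0.3, 0.1]
width: 0.0468
finger_force: 0.0
```

Run:
```python
from h import *
plan((.12,-.33,-.5),(.16,-.38,-.3)); lean()
```

```text
t 77.62 tcp [ 0.147  -0.419  -0.5918] yaw 22.1 tilt 16.1 F [0.  0.3 0.1] w 0.0468 f 0.0 q6 -2.57
(0.12, -0.33, -0.5) -> [0.0199, -0.0672, -0.1103] roll(10deg, sign for z-down tool): 0.0 dist 0.131
(0.16, -0.38, -0.3) -> [0.0631, 0.0412, -0.2849] roll(10deg, sign for z-down tool): 0.0 dist 0.295
up lean 16.1 deg az 138.0 q [-1.52   1.356  1.747  2.251  0.256 -2.566]
```

Run:
```python
from h import *
plan((.15,-.40,-.05),(.15,-.4,.35))
```

```text
t 77.62 tcp [ 0.147  -0.419  -0.5918] yaw 22.1 tilt 16.1 F [0.  0.3 0.1] w 0.0468 f 0.0 q6 -2.57
(0.15, -0.4, -0.05) -> [0.0779, 0.118, -0.5234] roll(10deg, sign for z-down tool): 0.0 dist 0.542
(0.15, -0.4, 0.35) -> [0.1281, 0.2171, -0.9076] roll(10deg, sign for z-down tool): 0.0 dist 0.942
```

carry_out(steps=[[[0.008,0.013,-0.055],0,0],[[0.016,0.025,-0.11],0,0],[[0.024,0.037,-0.165],0,0],[[0.032,0.05,-0.22],0,0],[[0.04,0.062,-0.275],0,0],[[0.048,0.074,-0.33],0,0],[[0.056,0.086,-0.385],0,0],[[0.064,0.098,-0.44],0,0],[[0.072,0.11,-0.49],0,0],[[0.078,0.12,-0.54],0,0]])

```text
time: 78.88
tool_pos: [0.1483, -0.4, -0.0793]
ee_rot: [2.885, -0.124, 0.386]
wrist_force: [0.3, -1.2, 1.2]
width: 0.0472
finger_force: 0.0
```

Run:
```python
from h import *
plan((.15,-.40,.35),(.23,-.21,.35)); lean()
```

```text
t 78.88 tcp [ 0.1483 -0.4    -0.0793] yaw 22.1 tilt 16.3 F [ 0.3 -1.2  1.2] w 0.0472 f 0.0 q6 -0.47
(0.15, -0.4, 0.35) -> [0.0547, 0.1086, -0.4118] roll(10deg, sign for z-down tool): 0.0 dist 0.429
(0.23, -0.21, 0.35) -> [0.1992, -0.0371, -0.4313] roll(10deg, sign for z-down tool): 0.0 dist 0.477
up lean 16.3 deg az 137.4 q [-1.513 -0.09   2.199  0.264  0.843 -0.47 ]
```

carry_out(steps=[[[0.015,0.02,-0.06],0,0],[[0.03,0.04,-0.12],0,0],[[0.045,0.055,-0.18],0,0],[[0.06,0.06,-0.24],0,0],[[0.08,0.06,-0.3],0,0],[[0.11,0.04,-0.35],0,0],[[0.15,0.01,-0.39],0,0],[[0.199,-0.037,-0.43],0,0],[[0.199,-0.037,-0.43],0,0],[[0.199,-0.037,-0.43],0,0]])

```text
time: 80.12
tool_pos: [0.2301, -0.2107, 0.3477]
ee_rot: [2.882, -0.126, 0.39]
wrist_force: [-0.7, -0.5, 0.2]
width: 0.047
finger_force: 0.0
```

carry_out(steps=[[[-0.127,-0.255,-0.083],0,0],[[-0.127,-0.255,-0.083],0,0],[[-0.127,-0.255,-0.083],0,0],[[-0.127,-0.255,-0.083],0,0]])

```text
time: 80.62
tool_pos: [0.1559, -0.1516, 0.4054]
ee_rot: [2.937, -0.104, 0.379]
wrist_force: [-0.5, -0.3, -1.2]
width: 0.047
finger_force: 0.0
```

Run:
```python
from h import *
plan((0,0,.4)); lean()
for n in('scene',):
    s=snap(n); X=cloud(s)
o=robot.get_obs(); R=Ro.from_euler('xyz',o['ee_rot']).as_matrix(); p=o['tool_pos']; j=o['joint_positions'][0]
print('inward plane .2',(R.T@[-.2*np.cos(j),-.2*np.sin(j),0]).round(3))
```

```text
t 80.62 tcp [ 0.1559 -0.1516  0.4054] yaw 21.7 tilt 13.1 F [-0.5 -0.3 -1.2] w 0.0470 f 0.0 q6 0.06
(0, 0, 0.4) -> [-0.0888, -0.1936, -0.0441] roll(10deg, sign for z-down tool): 0.0 dist 0.218
up lean 13.1 deg az 138.4 q [-1.22  -0.756  1.576  0.126  2.116  0.059]
inward plane .2 [ 0.006 -0.196 -0.041]
```

carry_out(steps=[[[-0.09,-0.194,-0.044],0,0],[[-0.09,-0.194,-0.044],0,0],[[-0.09,-0.194,-0.044],0,0],[[-0.09,-0.194,-0.044],0,0]])

```text
time: 81.18
tool_pos: [0.0884, -0.1223, 0.4734]
ee_rot: [2.986, -0.1, 0.382]
wrist_force: [-0.5, -0.7, 1.0]
width: 0.0471
finger_force: 0.0
```

Run:
```python
from h import *
plan((0,0,.4),(.24,-.18,.35)); lean()
```

```text
t 81.17 tcp [ 0.0884 -0.1223  0.4734] yaw 21.9 tilt 10.6 F [-0.5 -0.7  1. ] w 0.0471 f 0.0 q6 -0.43
(0, 0, 0.4) -> [-0.0436, -0.1554, 0.0458] roll(10deg, sign for z-down tool): 0.0 dist 0.168
(0.24, -0.18, 0.35) -> [0.1063, 0.0878, 0.1501] roll(10deg, sign for z-down tool): 0.0 dist 0.204
up lean 10.6 deg az 144.3 q [-1.83  -0.757  1.401  0.261  2.413 -0.431]
```

carry_out(steps=[[[0.04,0.014,0.045],0,0],[[0.08,0.03,0.09],0,0],[[0.125,0.042,0.143],0,0],[[0.125,0.042,0.143],0,0],[[0.125,0.042,0.143],0,0],[[0.125,0.042,0.143],0,0]])

```text
time: 81.92
tool_pos: [0.2405, -0.1292, 0.3477]
ee_rot: [2.994, -0.096, 0.384]
wrist_force: [-0.1, -0.1, 0.3]
width: 0.0471
finger_force: 0.0
```

carry_out(steps=[[[-0.169,-0.197,-0.097],0,0],[[-0.169,-0.197,-0.097],0,0],[[-0.169,-0.197,-0.097],0,0],[[-0.169,-0.197,-0.097],0,0],[[-0.169,-0.197,-0.097],0,0]])

```text
time: 82.55
tool_pos: [0.1337, -0.0336, 0.4629]
ee_rot: [3.003, -0.058, 0.363]
wrist_force: [0.5, 0.4, -0.3]
width: 0.0473
finger_force: 0.0
```

Run:
```python
from h import *
plan((0,0,.4),(.24,-.1,.35)); lean()
```

```text
t 82.55 tcp [ 0.1337 -0.0336  0.4629] yaw 20.8 tilt 8.6 F [ 0.5  0.4 -0.3] w 0.0473 f 0.0 q6 0.61
(0, 0, 0.4) -> [-0.1165, -0.0859, 0.0448] roll(10deg, sign for z-down tool): 0.0 dist 0.152
(0.24, -0.1, 0.35) -> [0.0692, 0.0826, 0.1297] roll(10deg, sign for z-down tool): 0.0 dist 0.169
up lean 8.6 deg az 133.2 q [-0.569 -0.757  1.423 -0.051  2.329  0.606]
```

carry_out(steps=[[[0.005,0.055,0.045],0,0],[[0.01,0.11,0.09],0,0],[[0.015,0.169,0.139],0,0],[[0.015,0.169,0.139],0,0],[[0.015,0.169,0.139],0,0],[[0.015,0.169,0.139],0,0]])

```text
time: 83.3
tool_pos: [0.2219, -0.1988, 0.3493]
ee_rot: [3.003, -0.057, 0.371]
wrist_force: [-0.1, -0.1, 0.3]
width: 0.0468
finger_force: 0.0
```

carry_out(steps=[[[-0.131,-0.255,-0.094],0,0],[[-0.131,-0.255,-0.094],0,0],[[-0.131,-0.255,-0.094],0,0],[[-0.131,-0.255,-0.094],0,0],[[-0.131,-0.255,-0.094],0,0],[[-0.131,-0.255,-0.094],0,0]])

```text
time: 84.05
tool_pos: [0.1098, -0.0631, 0.4663]
ee_rot: [3.034, -0.023, 0.365]
wrist_force: [0.1, -0.4, -0.7]
width: 0.0469
finger_force: 0.0
```

Run:
```python
from h import *
plan((0,0,.4),(.22,-.2,.35)); lean()
t=load('top'); X=cloud(t)
# slot posts and base edges for station yaw; panel bar
im=t['image'].astype(int)
m=(X[...,2]>.06)&(X[...,2]<.085)&(abs(X[...,0]-.51)<.05)&(abs(X[...,1]-.14)<.11)
n,l,st,c=cv2.connectedComponentsWithStats(m.astype('uint8'))
for i in range(1,n):
    if st[i,4]>4: P=X[l==i]; print('post',st[i,4],P.mean(0).round(4),P.min(0).round(3),P.max(0).round(3))
m=(X[...,2]>.1)&(X[...,2]<.125)&(abs(X[...,0]-.52)<.08)&(abs(X[...,1]-.39)<.1); P=X[m]; print('bar',len(P),P.mean(0),cv2.minAreaRect(np.ascontiguousarray(P[:,:2],dtype='f4')))
```

```text
t 84.05 tcp [ 0.1098 -0.0631  0.4663] yaw 20.9 tilt 6.3 F [ 0.1 -0.4 -0.7] w 0.0469 f 0.0 q6 0.23
(0, 0, 0.4) -> [-0.0815, -0.1044, 0.0536] roll(10deg, sign for z-down tool): 0.0 dist 0.143
(0.22, -0.2, 0.35) -> [0.0515, 0.1537, 0.1347] roll(10deg, sign for z-down tool): 0.0 dist 0.211
up lean 6.3 deg az 122.7 q [-0.977 -0.757  1.41  -0.004  2.379  0.227]
post 30 [0.5144 0.2083 0.0724] [0.502 0.198 0.062] [0.526 0.217 0.084]
post 6 [0.5109 0.1036 0.0688] [0.508 0.1   0.06 ] [0.513 0.108 0.076]
post 17 [0.495  0.0981 0.0739] [0.49  0.091 0.066] [0.505 0.107 0.083]
bar 67 [0.51756338 0.40100544 0.11308512] ((0.5201632976531982, 0.3950777053833008), (0.014680357649922371, 0.07370312511920929), 18.532041549682617)
```

carry_out(steps=[[[0.0,0.06,0.045],0,0],[[0.0,0.12,0.09],0,0],[[0.002,0.18,0.14],0,0],[[0.002,0.199,0.14],0,0],[[0.002,0.199,0.14],0,0],[[0.002,0.199,0.14],0,0]])

```text
time: 84.8
tool_pos: [0.1912, -0.2595, 0.3476]
ee_rot: [3.035, -0.022, 0.369]
wrist_force: [1.0, 0.2, 0.5]
width: 0.0469
finger_force: 0.0
```

carry_out(steps=[[[-0.084,-0.303,-0.086],0,0],[[-0.084,-0.303,-0.086],0,0],[[-0.084,-0.303,-0.086],0,0],[[-0.084,-0.303,-0.086],0,0],[[-0.084,-0.303,-0.086],0,0],[[-0.084,-0.303,-0.086],0,0],[[-0.084,-0.303,-0.086],0,0]])

```text
time: 85.68
tool_pos: [0.0752, -0.0854, 0.4656]
ee_rot: [3.08, -0.002, 0.366]
wrist_force: [0.1, -0.5, -0.9]
width: 0.0469
finger_force: 0.0
```

Run:
```python
from h import *
plan((0,0,.4),(.2,-.24,.35)); lean()
```

```text
t 85.67 tcp [ 0.0752 -0.0854  0.4656] yaw 21.0 tilt 3.5 F [ 0.1 -0.5 -0.9] w 0.0469 f 0.0 q6 -0.20
(0, 0, 0.4) -> [-0.0398, -0.1104, 0.0589] roll(10deg, sign for z-down tool): 0.0 dist 0.131
(0.2, -0.24, 0.35) -> [0.0609, 0.1816, 0.1271] roll(10deg, sign for z-down tool): 0.0 dist 0.23
up lean 3.5 deg az 113.1 q [-1.425 -0.757  1.408  0.024  2.431 -0.202]
```

carry_out(steps=[[[0.006,0.06,0.045],0,0],[[0.012,0.12,0.09],0,0],[[0.019,0.18,0.13],0,0],[[0.019,0.208,0.13],0,0],[[0.019,0.208,0.13],0,0],[[0.019,0.208,0.13],0,0]])

```text
time: 86.42
tool_pos: [0.1708, -0.2787, 0.348]
ee_rot: [3.081, -0.003, 0.369]
wrist_force: [1.0, 0.2, 0.5]
width: 0.0469
finger_force: 0.0
```

carry_out(steps=[[[-0.059,-0.318,-0.07],0,0],[[-0.059,-0.318,-0.07],0,0],[[-0.059,-0.318,-0.07],0,0],[[-0.059,-0.318,-0.07],0,0],[[-0.059,-0.318,-0.07],0,0],[[-0.059,-0.318,-0.07],0,0],[[-0.059,-0.318,-0.07],0,0]])

```text
time: 87.3
tool_pos: [0.0612, -0.0808, 0.4596]
ee_rot: [3.126, 0.013, 0.366]
wrist_force: [-0.4, 0.3, 0.7]
width: 0.0473
finger_force: 0.0
```

Run:
```python
from h import *
plan((.3,.15,.42),(.40,.38,.42,18.5)); lean()
```

```text
t 87.30 tcp [ 0.0612 -0.0808  0.4596] yaw 20.9 tilt 1.2 F [-0.4  0.3  0.7] w 0.0473 f 0.0 q6 -0.29
(0.3, 0.15, 0.42) -> [0.3059, -0.1307, 0.0336] roll(10deg, sign for z-down tool): 0.0 dist 0.334
(0.4, 0.38, 0.42, 18.5) -> [0.4815, -0.3097, 0.0286] roll(10deg, sign for z-down tool): 0.24 dist 0.573
up lean 1.2 deg az 72.1 q [-1.482 -0.757  1.422 -0.013  2.458 -0.286]
```

Run:
```python
from h import *
plan((.50,.33,.38,108.5))
```

```text
t 87.30 tcp [ 0.0612 -0.0808  0.4596] yaw 20.9 tilt 1.2 F [-0.4  0.3  0.7] w 0.0473 f 0.0 q6 -0.29
(0.5, 0.33, 0.38, 108.5) -> [0.5576, -0.2279, 0.0689] roll(10deg, sign for z-down tool): -8.76 dist 0.606
```

carry_out(steps=[[[0.055,-0.023,0.0],-0.8,0],[[0.11,-0.046,0.0],-1.7,0],[[0.165,-0.069,0.0],-2.6,0],[[0.22,-0.092,0.0],-3.5,0],[[0.275,-0.115,0.0],-4.4,0],[[0.33,-0.138,0.01],-5.3,0],[[0.385,-0.161,0.02],-6.2,0],[[0.44,-0.184,0.04],-7.1,0],[[0.5,-0.207,0.06],-8,0],[[0.558,-0.228,0.069],-8.76,0]])

```text
time: 88.55
tool_pos: [0.3841, 0.2238, 0.4127]
ee_rot: [-3.137, 0.015, 1.729]
wrist_force: [1.5, -0.5, 0.8]
width: 0.0472
finger_force: 0.0
```

carry_out(steps=[[[0,0,0],0,-0.2],[[0,0,0],0,-0.2],[[0,0,0],0,-0.2]])

```text
time: 88.92
tool_pos: [0.3837, 0.2208, 0.4141]
ee_rot: [-3.138, 0.015, 1.719]
wrist_force: [-0.4, 0.0, -0.1]
width: 0.0567
finger_force: 0.0
```

Run:
```python
from h import *
plan(); lean()
w=snap('wrist','pan'); X=cloud(w); im=w['image'].astype(int)
m=(X[...,2]>.095)&(X[...,2]<.125)&(abs(X[...,0]-.52)<.08)&(abs(X[...,1]-.40)<.1); P=X[m]; print('bar',len(P),P.mean(0).round(4)); r=cv2.minAreaRect(np.ascontiguousarray(P[:,:2],dtype='f4')); print(r)
c=P.mean(0); ww,v=np.linalg.eigh(np.cov((P-c)[:,:2].T)); print(v[:,1],np.degrees(np.arctan2(v[1,1],v[0,1])),np.sqrt(ww)*3.46)
m=(X[...,2]>.066)&(X[...,2]<.085)&(abs(X[...,0]-.51)<.06)&(abs(X[...,1]-.15)<.12)
n,l,st,cc=cv2.connectedComponentsWithStats(m.astype('uint8'))
for i in range(1,n):
    if st[i,4]>15: P=X[l==i]; print('post',st[i,4],P.mean(0).round(4),P.min(0).round(3),P.max(0).round(3))
cv2.imwrite('pics/pan_c.png',cv2.resize(im[:330].astype('uint8')[:,:,::-1],(780,402)))
```

```text
t 88.92 tcp [0.3837 0.2208 0.4141] yaw 98.5 tilt 0.9 F [-0.4  0.  -0.1] w 0.0567 f 0.0 q6 0.25
up lean 0.9 deg az 84.0 q [ 0.405 -0.089  1.132 -0.016  2.106  0.248]
bar 498 [0.5171 0.4039 0.1117]
((0.517828106880188, 0.40738537907600403), (0.014876965433359146, 0.0931529775261879), 16.826663970947266)
[-0.28927052  0.95724739] 106.81428844007793 [0.01471816 0.06142808]
post 108 [0.5171 0.2101 0.0742] [0.503 0.2   0.067] [0.53  0.218 0.078]
```

View pics/pan_c.png

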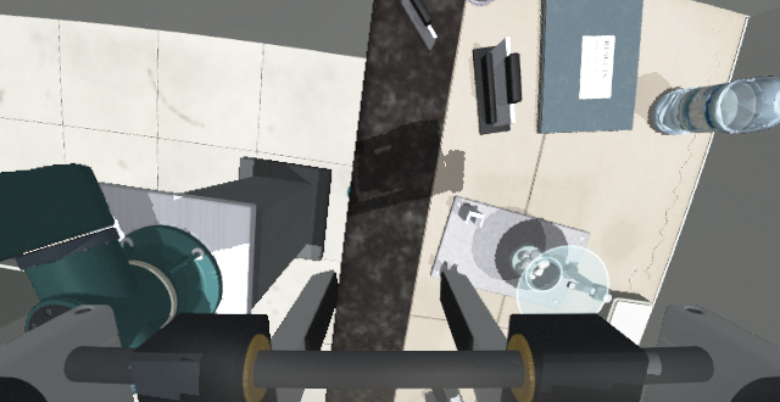

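Run:
```python
from h import *
plan((.5175,.404,.18,106.8),(.5175,.404,.086,106.8))
w=load('wrist'); X=cloud(w)
m=(X[...,2]>.111)&(X[...,2]<.12)&(abs(X[...,0]-.52)<.08)&(abs(X[...,1]-.40)<.1); P=X[m]; r=cv2.minAreaRect(np.ascontiguousarray(P[:,:2],dtype='f4')); print(len(P),P.mean(0),r)
t=load('top')
```

```text
t 88.97 tcp [0.3839 0.2207 0.414 ] yaw 98.5 tilt 0.9 F [-0.1 -0.2  0.3] w 0.0563 f 0.0 q6 0.25
(0.5175, 0.404, 0.18, 106.8) -> [0.165, 0.1601, 0.231] roll(10deg, sign for z-down tool): -0.83 dist 0.326
(0.5175, 0.404, 0.086, 106.8) -> [0.1664, 0.1604, 0.3249] roll(10deg, sign for z-down tool): -0.83 dist 0.399
363 [0.51832891 0.40468949 0.11487606] ((0.5188129544258118, 0.4041825532913208), (0.01484576053917408, 0.05957060307264328), 16.8266658782959)
```

carry_out(steps=[[[0.03,0.03,0.045],-0.3,-0.2],[[0.06,0.058,0.09],-0.6,-0.2],[[0.09,0.088,0.13],-0.83,-0.2],[[0.12,0.118,0.17],-0.83,-0.2],[[0.15,0.145,0.2],-0.83,-0.2],[[0.165,0.161,0.22],-0.83,-0.2],[[0.165,0.161,0.231],-0.83,-0.2],[[0.165,0.161,0.231],-0.83,-0.2],[[0.165,0.161,0.231],-0.83,-0.2]])

```text
time: 90.1
tool_pos: [0.5186, 0.4041, 0.179]
ee_rot: [-3.134, 0.014, 1.864]
wrist_force: [0.3, -0.1, 0.6]
width: 0.0564
finger_force: 0.0
```

Run:
```python
from h import *
plan((.5185,.4043,.086,106.8))
# station yaw / slot from the previous wrist picture: base edges + both posts, from all cameras
t=snap('top')
for s in(load('wrist'),t):
    X=cloud(s); im=s['image'].astype(int)
    for lo,hi in((.02,.06),(.06,.09)):
        m=(X[...,2]>lo)&(X[...,2]<hi)&(abs(X[...,0]-.505)<.04)&(abs(X[...,1]-.15)<.09)
        n,l,st,cc=cv2.connectedComponentsWithStats(m.astype('uint8'))
        for i in range(1,n):
            if st[i,4]>5: P=X[l==i]; print(lo,'post',st[i,4],P.mean(0).round(4),P.min(0).round(3),P.max(0).round(3))
    m=(X[...,2]>.006)&(X[...,2]<.014)&(abs(X[...,0]-.6)<.17)&(abs(X[...,1]-.14)<.13); P=X[m]; P=P[(np.abs(P[:,:2]-P[:,:2].mean(0))<.16).all(1)]
    print('base',len(P),cv2.minAreaRect(np.ascontiguousarray(P[:,:2],dtype='f4')))
```

```text
t 90.10 tcp [0.5186 0.4041 0.179 ] yaw 106.8 tilt 0.9 F [ 0.3 -0.1  0.6] w 0.0564 f 0.0 q6 0.29
(0.5185, 0.4043, 0.086, 106.8) -> [0.0015, 0.0007, 0.093] roll(10deg, sign for z-down tool): 0.0 dist 0.093
0.02 post 72 [0.5089 0.2124 0.0399] [0.503 0.2   0.02 ] [0.528 0.218 0.059]
0.02 post 17 [0.5206 0.2027 0.0478] [0.52  0.199 0.034] [0.522 0.207 0.058]
0.02 post 20 [0.4946 0.1088 0.0284] [0.491 0.1   0.02 ] [0.501 0.112 0.037]
0.02 post 11 [0.5123 0.1092 0.0296] [0.509 0.106 0.024] [0.516 0.11  0.038]
0.06 post 131 [0.516  0.2099 0.0723] [0.503 0.2   0.06 ] [0.53  0.218 0.078]
base 4849 ((0.6086727380752563, 0.14369863271713257), (0.14896860718727112, 0.2494221180677414), 83.61031341552734)
0.02 post 6 [0.5031 0.2037 0.0433] [0.5   0.199 0.031] [0.508 0.212 0.057]
0.06 post 30 [0.5144 0.2082 0.0729] [0.502 0.197 0.062] [0.526 0.217 0.084]
0.06 post 25 [0.5009 0.098  0.0723] [0.49  0.091 0.061] [0.513 0.107 0.084]
base 1066 ((0.5854538679122925, 0.13988271355628967), (0.2589948773384094, 0.31098297238349915), 89.75434112548828)
```

carry_out(steps=[[[0.0015,0.0007,0.05],0,-0.2],[[0.0015,0.0007,0.085],0,-0.2],[[0.0015,0.0007,0.093],0,-0.2],[[0.0015,0.0007,0.093],0,1],[[0.0015,0.0007,0.093],0,1],[[0.0015,0.0007,0.093],0,1],[[0.0015,0.0007,0.093],0,1],[[0.0015,0.0007,0.093],0,1],[[0.0015,0.0007,0.093],0,1]])

```text
time: 91.28
tool_pos: [0.5184, 0.4049, 0.0842]
ee_rot: [-3.132, 0.014, 1.865]
wrist_force: [0.0, 0.4, 1.2]
width: 0.0138
finger_force: 30.0
```

carry_out(steps=[[[0,0,-0.02],0,1],[[0,0,-0.05],0,1],[[0,0,-0.09],0,1],[[0,0,-0.12],0,1],[[0,0,-0.13],0,1],[[0,0,-0.13],0,1]])

```text
time: 92.02
tool_pos: [0.5187, 0.4069, 0.2141]
ee_rot: [-3.131, 0.014, 1.865]
wrist_force: [1.0, 0.6, -1.1]
width: 0.0137
finger_force: 30.0
```

Run:
```python
from h import *
plan((.509,.154,.215,83.2)); lean()
w=snap('wrist','pan2')
X=cloud(w)
for nm,lo,hi in(('slot',.064,.085),):
    m=(X[...,2]>lo)&(X[...,2]<hi)&(abs(X[...,0]-.505)<.04)&(abs(X[...,1]-.15)<.09)
    n,l,st,cc=cv2.connectedComponentsWithStats(m.astype('uint8'))
    for i in range(1,n):
        if st[i,4]>5: P=X[l==i]; print(lo,'post',st[i,4],P.mean(0).round(4),P.min(0).round(3),P.max(0).round(3))
```

```text
t 92.03 tcp [0.5187 0.4069 0.2141] yaw 106.9 tilt 1.0 F [ 1.   0.6 -1.1] w 0.0137 f 30.0 q6 0.29
(0.509, 0.154, 0.215, 83.2) -> [-0.2392, -0.0826, 0.0034] roll(10deg, sign for z-down tool): 2.37 dist 0.253
up lean 1.0 deg az 70.6 q [ 0.585  0.346  1.046 -0.011  1.764  0.289]
```

carry_out(steps=[[[-0.03,-0.01,0.0],0.3,1],[[-0.07,-0.025,0.0],0.7,1],[[-0.11,-0.04,0.0],1.1,1],[[-0.15,-0.053,0.0],1.5,1],[[-0.19,-0.066,0.0],1.9,1],[[-0.22,-0.076,0.0],2.2,1],[[-0.239,-0.083,0.002],2.37,1],[[-0.239,-0.083,0.002],2.37,1],[[-0.239,-0.083,0.002],2.37,1]])

```text
time: 93.2
tool_pos: [0.5084, 0.1549, 0.2153]
ee_rot: [-3.136, 0.017, 1.452]
wrist_force: [-0.4, 0.4, -0.7]
width: 0.014
finger_force: 30.0
```

Run:
```python
from h import *
plan((.509,.154,.18,83.2),(.509,.154,.089,83.2)); lean()
w=snap('wrist','pan3'); t=snap('top')
for s in(w,t):
    X=cloud(s)
    m=(X[...,2]>.06)&(X[...,2]<.085)&(abs(X[...,0]-.505)<.045)&(abs(X[...,1]-.155)<.09)
    n,l,st,cc=cv2.connectedComponentsWithStats(m.astype('uint8'))
    for i in range(1,n):
        if st[i,4]>5: P=X[l==i]; print('post',st[i,4],P.mean(0).round(4),P.min(0).round(3),P.max(0).round(3))
    m=(X[...,2]>.112)&(X[...,2]<.205)&(abs(X[...,0]-.508)<.03)&(abs(X[...,1]-.155)<.07); P=X[m]
    if len(P)>5: print('panel',len(P),P.min(0).round(3),P.max(0).round(3),cv2.minAreaRect(np.ascontiguousarray(P[:,:2],dtype='f4')))
```

```text
t 93.20 tcp [0.5084 0.1549 0.2153] yaw 83.2 tilt 1.0 F [-0.4  0.4 -0.7] w 0.0140 f 30.0 q6 0.32
(0.509, 0.154, 0.18, 83.2) -> [-0.0002, 0.0009, 0.0353] roll(10deg, sign for z-down tool): 0.0 dist 0.035
(0.509, 0.154, 0.089, 83.2) -> [0.0014, 0.0013, 0.1263] roll(10deg, sign for z-down tool): 0.0 dist 0.126
up lean 1.0 deg az 66.0 q [ 0.199  0.054  1.387 -0.015  1.711  0.315]
post 323 [0.5162 0.2092 0.0743] [0.503 0.198 0.066] [0.529 0.219 0.079]
panel 62 [0.512 0.207 0.142] [0.518 0.208 0.203] ((0.5149731040000916, 0.20759530365467072), (0.0010868061799556017, 0.005853214301168919), 79.77159881591797)
post 22 [0.4993 0.0972 0.0745] [0.49  0.091 0.064] [0.513 0.107 0.083]
panel 8 [0.498 0.099 0.137] [0.5   0.112 0.199] ((0.4984718859195709, 0.10532937198877335), (0.0021302159875631332, 0.013511390425264835), 1.5204404592514038)
```

carry_out(steps=[[[0.0,0.001,0.02],0,1],[[0.0005,0.001,0.04],0,1],[[0.0005,0.001,0.055],0,1],[[0.0008,0.0011,0.065],0,1],[[0.001,0.0012,0.075],0,1],[[0.001,0.0012,0.085],0,1],[[0.001,0.0012,0.085],0,1]])

```text
time: 94.18
tool_pos: [0.5093, 0.1533, 0.1301]
ee_rot: [-3.137, 0.018, 1.451]
wrist_force: [0.6, 0.0, -0.9]
width: 0.0141
finger_force: 30.0
```

Run:
```python
from h import *
plan((.509,.154,.089,83.2))
```

```text
t 94.17 tcp [0.5093 0.1533 0.1301] yaw 83.2 tilt 1.1 F [ 0.6  0.  -0.9] w 0.0141 f 30.0 q6 0.32
(0.509, 0.154, 0.089, 83.2) -> [0.0014, -0.0002, 0.0411] roll(10deg, sign for z-down tool): -0.0 dist 0.041
```

Lower edge is already 25 mm inside the grooves with no contact force. On down to the bottom.

carry_out(steps=[[[0.0,0,0.01],0,1],[[0.0,0,0.02],0,1],[[0.0005,0,0.03],0,1],[[0.0005,0,0.036],0,1],[[0.0005,0,0.04],0,1],[[0.0005,0,0.043],0,1],[[0.0005,0,0.045],0,1]])

```text
time: 95.05
tool_pos: [0.5097, 0.1529, 0.088]
ee_rot: [-3.139, 0.018, 1.451]
wrist_force: [-2.7, -2.3, 12.7]
width: 0.0136
finger_force: 30.0
```

Run:
```python
from h import *
plan()
```

```text
t 95.05 tcp [0.5097 0.1529 0.088 ] yaw 83.1 tilt 1.1 F [-2.7 -2.3 12.7] w 0.0136 f 30.0 q6 0.32
```

carry_out(steps=[[[0,0,0],0,0.3],[[0,0,0],0,0.3],[[0,0,0],0,0.2],[[0,0,-0.05],0,0.2],[[0,0,-0.11],0,0.2],[[0,0,-0.17],0,0.2],[[0.0,0,-0.23],0,0.2],[[-0.06,0,-0.26],0,0.2],[[-0.1,-0.04,-0.26],0,0.2],[[-0.1,-0.04,-0.26],0,0.2]])

```text
time: 96.3
tool_pos: [0.4576, 0.0615, 0.3494]
ee_rot: [-3.14, 0.018, 1.448]
wrist_force: [0.7, -0.1, -0.2]
width: 0.0377
finger_force: 0.0
```

Run:
```python
from h import *
plan()
w=snap('wrist','f1'); t=snap('top','f2')
for s in(w,t):
    X=cloud(s); im=s['image'].astype(int)
    m=(X[...,2]>.108)&(X[...,2]<.135)&(abs(X[...,0]-.509)<.03)&(abs(X[...,1]-.154)<.06); P=X[m]
    if len(P)>4: print('bar',len(P),np.percentile(P[:,2],[10,50,90]).round(4),cv2.minAreaRect(np.ascontiguousarray(P[:,:2],dtype='f4')))
    handle(s,(.524,-.122))
    m=((im.min(2)>185)&(X[...,2]>.005)&(X[...,2]<.03)&(X[...,0]<.8)&(X[...,1]<.55)&(X[...,1]>-.46)&(X[...,0]>.34)).astype('uint8')
    n,l,st,c=cv2.connectedComponentsWithStats(m)
    for i in range(1,n):
        if st[i,4]>8: print(c[i].round(1),st[i,2:],onplane(s,c[i],.010)[0].round(3))
    # whites inside jar/funnel footprint
    m=((im.min(2)>175)&(np.hypot(X[...,0]-.638,X[...,1]-.140)<.075)).astype('uint8'); print('white px over the funnel/jar',m.sum(), 'z',np.percentile(X[...,2][m>0],[5,50,95]).round(3) if m.sum() else '')
```

```text
t 96.30 tcp [0.4576 0.0615 0.3494] yaw 83.0 tilt 1.0 F [ 0.7 -0.1 -0.2] w 0.0377 f 0.0 q6 0.14
bar 478 [0.1171 0.1191 0.1202] ((0.5091995000839233, 0.15171214938163757), (0.058139216154813766, 0.014032618142664433), 83.77960205078125)
0 0
[334.   77.2] [ 11  33 263] [0.5   0.201 0.01 ]
[378.5 100.4] [  79   90 2722] [0.573 0.155 0.01 ]
[425.3 106. ] [ 6  8 18] [0.654 0.136 0.01 ]
[361.8 138.9] [ 5 16 59] [0.539 0.093 0.01 ]
[489.8 340.9] [ 9  9 56] [ 0.791 -0.385  0.01 ]
white px over the funnel/jar 7036 z [0.01  0.128 0.148]
77 ((0.5216177105903625, -0.12284982949495316), (0.017382944002747536, 0.0719168558716774), 27.818254470825195)
[218.6 161.1] [ 24  15 266] [0.671 0.462 0.01 ]
[390.6 190.8] [18 16 64] [ 0.569 -0.214  0.01 ]
[383.1 198.2] [11 10 31] [ 0.54  -0.185  0.01 ]
white px over the funnel/jar 66 z [0.031 0.052 0.151]
```

carry_out(steps=[[[-0.05,0.03,0],0,0],[[-0.1,0.06,0],0,0],[[-0.14,0.08,0],0,0],[[-0.17,0.08,0],0,0],[[-0.19,0.08,0],0,0],[[-0.19,0.08,0],0,0],[[-0.19,0.08,0],0,0]])

```text
time: 97.28
tool_pos: [0.5163, -0.1339, 0.3509]
ee_rot: [-3.138, 0.017, 1.453]
wrist_force: [-0.1, 0.4, 0.1]
width: 0.047
finger_force: 0.0
```

Run:
```python
from h import *
plan()
hc=np.array([.5225,-.1225]); a=np.radians(119); hx=np.array([np.cos(a),np.sin(a)]); hy=np.array([-hx[1],hx[0]]); o=hc-.081*hx
for nm in('wrist','top'):
    s=snap(nm,'s_'+nm); X=cloud(s); d=X[...,:2]-o; sx=d@hx; sy=d@hy
    m=(abs(sx)<.038)&(abs(sy)<.024)&np.isfinite(X[...,2])
    z=X[...,2][m]; print(nm,m.sum(),'floor z pct',np.percentile(z,[1,10,50,90,99]).round(4),'frac>.011',(z>.011).mean().round(3))
    H=np.full((8,6),np.nan)
    for i in range(8):
        for j in range(6):
            k=m&(sx>-.04+.01*i)&(sx<=-.03+.01*i)&(sy>-.024+.008*j)&(sy<=-.016+.008*j)
            if k.any(): H[i,j]=np.median(X[...,2][k])*1000
    print(H.round(0))
```

```text
t 97.28 tcp [ 0.5163 -0.1339  0.3509] yaw 83.2 tilt 1.0 F [-0.1  0.4  0.1] w 0.0470 f 0.0 q6 -0.24
wrist 908 floor z pct [0.0013 0.0021 0.0032 0.0044 0.0053] frac>.011 0.0
[[3. 3. 3. 3. 3. 3.]
 [3. 3. 3. 3. 3. 3.]
 [3. 3. 3. 3. 3. 3.]
 [3. 4. 3. 3. 3. 3.]
 [3. 3. 3. 4. 3. 4.]
 [4. 3. 3. 3. 3. 3.]
 [3. 3. 3. 4. 3. 3.]
 [3. 3. 3. 3. 3. 3.]]
top 40 floor z pct [0.7041 0.7162 0.7251 0.7317 0.7373] frac>.011 1.0
[[ nan  nan  nan  nan  nan  nan]
 [ nan  nan  nan  nan  nan  nan]
 [ nan  nan  nan  nan  nan  nan]
 [ nan  nan  nan  nan  nan  nan]
 [ nan  nan  nan  nan  nan  nan]
 [ nan  nan  nan  nan  nan 720.]
 [ nan  nan  nan  nan 717. 727.]
 [ nan  nan  nan 721. 727. 731.]]
```

The scoop is empty (its floor reads 3 mm everywhere), level and upright on the bench. The panel is fully home, with its bar top at 119 mm. I found no stray tablets on the bench.

```bash
python3 -c "
from bench import robot
print(robot.close_job())"
```

```text
the job is handed in; nothing more can be done
None
```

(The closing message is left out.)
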